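# Stack the wash baskets and lock them with rods

## Task

Get the findings ready for the ultrasonic bath: nest all the wash baskets one on another on the carrier, ears over its rod sockets, and close the stack with the lid. Then push a locking rod down through the aligned ear holes on each side until it snaps fully home in the carrier's socket. Keep the baskets level, since they hold loose findings, and leave the other things on the table where they are.

Things in the scene. Friction and masses are not known exactly. Their poses are not given: they have to be found in the camera images.
- basket_1_mid (a point): square slotted steel wash basket, open on top, 60 x 60 x 28 mm, one of 3 or 4 alike (one may be absent). Lowest 8 mm: tapered foot (42 to 53 mm wide); nested, each adds 20 mm. On its -x and +x sides an ear level with the rim, 22 mm wide, 11 mm hole 42 mm from the middle. Grip across the plain y walls (60 mm), near the rim. Point: middle, 14 mm above underside; x along the ears, z up
- basket_2_mid (a point): square slotted steel wash basket, open on top, 60 x 60 x 28 mm, one of 3 or 4 alike (one may be absent). Lowest 8 mm: tapered foot (42 to 53 mm wide); nested, each adds 20 mm. On its -x and +x sides an ear level with the rim, 22 mm wide, 11 mm hole 42 mm from the middle. Grip across the plain y walls (60 mm), near the rim. Point: middle, 14 mm above underside; x along the ears, z up
- basket_3_mid (a point): square slotted steel wash basket, open on top, 60 x 60 x 28 mm, one of 3 or 4 alike (one may be absent). Lowest 8 mm: tapered foot (42 to 53 mm wide); nested, each adds 20 mm. On its -x and +x sides an ear level with the rim, 22 mm wide, 11 mm hole 42 mm from the middle. Grip across the plain y walls (60 mm), near the rim. Point: middle, 14 mm above underside; x along the ears, z up
- basket_4_mid (a point): square slotted steel wash basket, open on top, 60 x 60 x 28 mm, one of 3 or 4 alike (one may be absent). Lowest 8 mm: tapered foot (42 to 53 mm wide); nested, each adds 20 mm. On its -x and +x sides an ear level with the rim, 22 mm wide, 11 mm hole 42 mm from the middle. Grip across the plain y walls (60 mm), near the rim. Point: middle, 14 mm above underside; x along the ears, z up
- lid_handle (a point): steel lid, outline, tapered foot and eared holes as a basket's (11 mm, 42 mm from the middle along x); its 4 mm plate is 8 to 12 mm above its underside. Black bar handle 44 mm long (x), 9 mm wide (y), 12 mm high, on two legs. Point: middle of the bar, 46 mm above the underside, 34 mm above the plate; z up. Ears reach 54 mm from the middle
- carrier_seat (a point): wash carrier, dark steel plate 124 x 78 mm, fixed to the table, with a square seat (60 mm, opening 55 mm, as a basket's rim) 20 mm high that takes a basket's foot. Point: middle of the seat's top edge; x along its two rod sockets, z up. A basket on the seat has its underside 8 mm below this point, the next 12 mm above it, and so on, ears along x
- socket_a (a point): rod socket on the carrier's -x side, 42 mm from the seat's middle: 22 mm block, 28 mm high, 10 mm bore straight down. Two sprung balls in the bore, 5.5 mm below the mouth, stop a dropped rod; pushed past them (about 5 to 12 N) it snaps home, its tip 20 mm below the mouth on the bore's floor. Point: centre of the mouth; z up
- socket_b (a point): rod socket on the carrier's +x side, 42 mm from the seat's middle: 22 mm block, 28 mm high, 10 mm bore straight down. Two sprung balls in the bore, 5.5 mm below the mouth, stop a dropped rod; pushed past them (about 5 to 12 N) it snaps home, its tip 20 mm below the mouth on the bore's floor. Point: centre of the mouth; z up
- rod_1_head (a point): locking rod 1 of two alike, standing in the rod stand: steel shank 8 mm thick, 115 mm long, tip tapered to 3 mm over 8 mm, shallow groove near the tip; knurled head 14 mm across, 24 mm high, wider than the holes. Point: middle of the head, 127 mm above the tip; z up along the rod
- rod_1_tip (a point): end of the tapered tip of locking rod 1, 127 mm below its head's middle; z up along the rod
- rod_2_head (a point): locking rod 2 of two alike, standing in the rod stand: steel shank 8 mm thick, 115 mm long, tip tapered to 3 mm over 8 mm, shallow groove near the tip; knurled head 14 mm across, 24 mm high, wider than the holes. Point: middle of the head, 127 mm above the tip; z up along the rod
- rod_2_tip (a point): end of the tapered tip of locking rod 2, 127 mm below its head's middle; z up along the rod
- rod_stand: wooden block 112 x 40 x 52 mm, fixed, with two bores 9.4 mm wide, 46 mm deep, 36 mm either side of its middle along x, in which the rods stand; lifted 46 mm a rod is free. Origin: centre of its underside; z up
- pliers: blue-handled chain-nose pliers lying on the table near the vice, a bystander. Origin: centre of its underside
- small_pot: small white screw pot, 41 mm across, 34 mm high, between the rod stand and the baskets, a bystander. Origin: centre of its underside
- large_pot: white screw pot, 45 mm across, 38 mm high, at the back, a bystander. Origin: centre of its underside
- white_cup: white sorting cup, 62 mm across, 23 mm high, at the back, a bystander. Origin: centre of its underside
- green_box: dark green lidded card box, 45 x 62 x 31 mm, at the back right, a bystander. Origin: centre of its underside

How it is judged:
By the outcome, as a careful person would: the job done as asked, in the order asked, and still so for the second after the job is handed in, with the robot touching nothing.
Of basket_1, basket_2, basket_3, basket_4 only 3 to 4 are there at a start; the rules pass over those that are not, and their reading is None.
At some moment in a run one of basket_1, basket_2, basket_3, basket_4, lid may be knocked a few centimetres aside while the robot is not near it.
It also fails if it takes over 210 s, if anything falls off the work surface, if the arm or the gripper's body presses on something with over 40 N, if the wrist force passes 120 N, or if a joint passes its speed limit or range.

## Robot

A 6-joint arm with a two-finger parallel gripper is mounted at the origin on a cart in front of the work surface, level with it; the furniture and walls round the work are solid. World frame = base frame: x ahead of the robot, y to its left, z up, the work surface at z = 0. Lengths are in m, angles in rad, forces in N, time in s.
With the tool pointing down it reaches from about 0.425 to 0.95 m from the base axis. Payload 3.5 kg.
Tool frame: the origin (TCP) lies midway between the tips of the shut fingers; the grasp point (between the pads) lies 19 mm behind it (ctrl.pinch_z is the distance from the TCP to the grasp point, in m); z points along the fingers, y is the line along which they close (so a half turn about z gives the same grasp; the last joint's range is limited). The gripper opens to 85 mm and grips with 20 to 120 N. Pads are 22 mm wide; open, the fingers measure 114 mm over their backs; the gripper's body (76 mm by 85 mm) begins 54 mm behind the grasp point. The pads swing forward as they close: fully open they stand 13 mm farther back than shut.
Start: joints at [-1.31, 0.286, 1.577, -0, 1.279, -0.15], TCP at [0.27, -0.619, 0.197] pointing down, gripper open.
Joint ranges: [-2.77, 2.77], [-0.9, 2.22], [0.21, 2.48], [-1.53, 4.67], [0.24, 2.81], [-2.84, 2.84]. Speed limits (rad/s): [2.79, 2.79, 3.14, 3.14, 3.14, 3.14].

## Interface

Orientations are given as a unit quaternion [x, y, z, w].
In Python, from plant import get_state, viewer, sign_off, ctrl gives the robot as it stands. The module is installed in compiled form; this text tells all that it offers.
- The arm moves only by the shell command python3 -m handwheel 'ROWS' [FORCE]. ROWS is JSON, a list that holds one entry, the list of rows, each a list of 5 numbers: the finger opening in m, from 0 to 0.0854, then the shift along the tool's x, y, z in m, then the turn about the tool's z in degrees. In form: [[[claw, x, y, z, spin], ...]]. A call has 1 to 12 rows; each row shifts and turns the commanded pose from where the row before left it, along the tool's axes as they then stand; what a row does not reach is not made up. A row lasts 1/12 s, in which the tool goes at most 41.7 mm and 7.16 degrees, less where a joint would pass 70% of its speed; a pose out of reach is approached as far as the arm can. A call is refused whole if a number of a shift passes 0.0417 or a number of a turn 7.16, either way. A call with a gripper value outside its range is refused whole. The fingers move at their own pace and stop on an object; FORCE is the grip in N (left out, the last holds). Time passes only in rows, so rows that do not move let the fingers close. It gives the time, the measured TCP pose, the force, the opening and the grip force at its end, in the units of the state.
- get_state(): the state, without advancing time (a new reading comes with each control period).
- viewer.read_camera(name): name is "side" or "top" or "wrist"; returns the picture (480x640x3 uint8, blue, green, red); there is no depth.
- viewer.camera_params(name): a dict with "fov_y" (degrees; the focal length in pixels is half the picture's height over the tangent of half this angle, whatever the lens; pixels are square), "cx", "cy" (the principal point, pixels), "xyz" and "attitude" of the camera in the world; the wrist camera has in their place "hand_eye" (4x4, takes a point from camera to tool coordinates, whose origin is the TCP and whose axes are the flange's). Camera axes: x right, y up, looking along -z (the intrinsics and any distortion apply to the point x, -y, -z); pixel columns grow to the right and rows downward; lengths in m; the calibration is good to about 2 mm. A picture is of the moment at which its call begins: read the wrist's pose just before it. camera_params takes no time and is no camera call.
- sign_off(): hands the job in; it is judged then, once.
Trained networks look in the newest picture that a camera, given by its name, has taken for a name from the list of things; names that differ only in an ending like _2 or _b are one class to them, and where a whole thing is asked for, a point or a joint stands for the part that bears it (a point fixed in the world has none). Each returns a list of dicts, best first, with "confidence" (0 to 1); they miss things now and then, are a little off and sometimes report something else, mostly with a low value. They report only what shows in the picture. A call takes as long as a camera call.
- viewer.look_for(camera, name): "extent" ([left, top, width, height] as shares, 0 to 1, of the picture: columns of its width, rows of its height, round what is visible of it).
- viewer.outline_of(camera, name): "mask" (480x640 bool, what is visible of it) and "extent" ([left, top, width, height] as shares, 0 to 1, of the picture: columns of its width, rows of its height, round what is visible of it).
- viewer.pinpoint(camera, name): "xy" ([column, row] as shares, 0 to 1, of the picture: columns of its width, rows of its height: a listed point, or the origin of a listed thing).
The state is a dict: "time": time; "qpos": joint angles; "dq": joint speeds; "joint_efforts": joint torques, N m; "eef_pos": TCP position; "tcp_rot": TCP orientation; "contact_force": force on the tool from outside, world axes, zero at the start; "wrist_torque": the same for the moment, N m; "opening": opening from 0.0 (shut) to 1.0 (fully open); "finger_force": force on a finger pad.
Only numpy, scipy, OpenCV 4.12 (cv2) and the standard library are available. Lean on these libraries where they do the work, as an engineer would, in place of code of your own. Each camera call takes 0.05 s, during which the arm holds its last target. There are 200 camera calls.

## Working session

There is one attempt and no reset: what is moved stays moved. The work goes in short steps, Python scripts to look and compute and a shell command to move; the robot and the scene stay as the last step left them, time stands still between calls to the robot, and variables do not carry over. Pictures are saved under pics/ and viewed, at most 14 in all, crops included, and the job is handed in when it is done.

```bash
mkdir -p pics; cat > h.py <<'E'
import numpy as np, cv2
from scipy.spatial.transform import Rotation as R
from plant import get_state, viewer, sign_off, ctrl
E
python3 - <<'E'
from h import *
s=get_state(); print({k:np.round(v,3).tolist() for k,v in s.items()}, ctrl.pinch_z)
for c in ("side","top","wrist"):
    print(c,viewer.camera_params(c))
    cv2.imwrite(f"pics/{c}0.png",viewer.read_camera(c))
E
```

```text
{'time': 0.0, 'qpos': [-1.31, 0.287, 1.578, -0.0, 1.279, -0.15], 'dq': [0.002, 0.002, 0.001, -0.0, -0.0, -0.0], 'joint_efforts': [-0.0, -40.598, -29.263, -0.0, 0.006, 0.0], 'eef_pos': [0.269, -0.618, 0.195], 'tcp_rot': [0.979, 0.204, -0.0, -0.001], 'contact_force': [-0.958, 0.013, -0.206], 'wrist_torque': [0.013, -0.045, 0.038], 'finger_force': 0.0, 'opening': 1.003} 0.0187
side {'fov_y': 51.648830769292, 'cx': 320.46645271484397, 'cy': 231.5283727269946, 'xyz': array([ 0.29274697, -0.9700192 ,  0.71198028]), 'attitude': array([ 0.46716475, -0.08064858, -0.13727568,  0.86971736])}
top {'fov_y': 42.49570884123217, 'cx': 306.6718681479141, 'cy': 243.35874268699308, 'xyz': array([ 0.49414468, -0.06462784,  1.51214354]), 'attitude': array([-0.02918317,  0.03580136,  0.7097654 , -0.70292224])}
wrist {'fov_y': 67.34573797016834, 'cx': 312.04125227346526, 'cy': 241.17057374499896, 'hand_eye': array([[ 1.02214992e-03,  9.61634217e-01,  2.74332989e-01,
         7.02203732e-02],
       [ 9.99999362e-01, -8.51176545e-04, -7.42268649e-04,
        -1.29470107e-03],
       [-4.80285126e-04,  2.74333572e-01, -9.61634473e-01,
        -1.77553058e-01],
       [ 0.00000000e+00,  0.00000000e+00,  0.00000000e+00,
         1.00000000e+00]])}
```

View pics/top0.png

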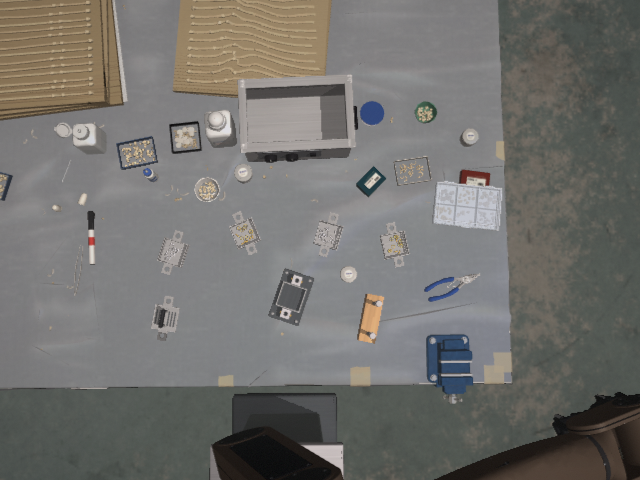

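View pics/side0.png

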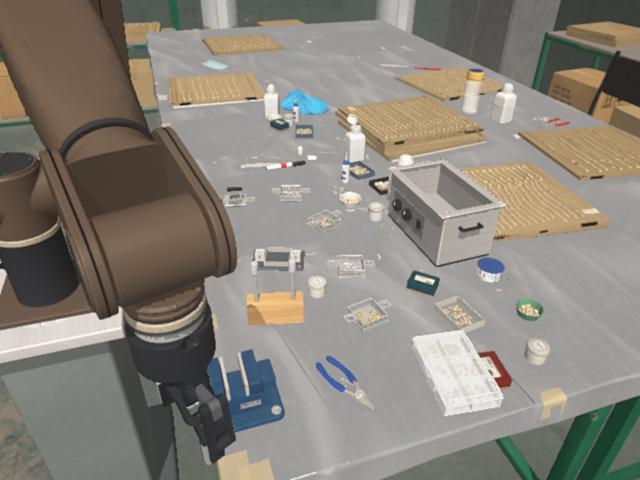

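The four baskets sit at about (173,252), (243,233), (327,233) and (395,244). The lid is at (166,317), the carrier at (291,297) and the stand at (370,318). Next I measure them from the top view.

```bash
cat >> h.py <<'E'
def cam(c,s=None):
    p=viewer.camera_params(c); f=240/np.tan(np.radians(p['fov_y']/2))
    if c=='wrist':
        s=s or get_state(); H=p['hand_eye']; T=R.from_quat(s['tcp_rot'])
        return f,p['cx'],p['cy'],T.apply(H[:3,3])+s['eef_pos'],T.as_matrix()@H[:3,:3]
    return f,p['cx'],p['cy'],p['xyz'],R.from_quat(p['attitude']).as_matrix()
def px2w(C,uv,z):
    f,cx,cy,o,M=C; uv=np.atleast_2d(uv).astype(float)
    d=np.c_[(uv[:,0]-cx)/f,-(uv[:,1]-cy)/f,-np.ones(len(uv))]@M.T
    return o+d*((z-o[2])/d[:,2])[:,None]
def w2px(C,P):
    f,cx,cy,o,M=C; q=(np.atleast_2d(P)-o)@M
    return np.c_[cx-f*q[:,0]/q[:,2], cy+f*q[:,1]/q[:,2]]
def axis(C,mask,z):  # centre, yaw(deg) by min-area rect of the mask put on plane z
    v,u=np.nonzero(mask); P=px2w(C,np.c_[u,v],z)[:,:2]
    w,V=np.linalg.eigh(np.cov(P.T)); a=np.degrees(np.arctan2(V[1,1],V[0,1]))
    return P.mean(0),(a+90)%180-90
def tool():
    s=get_state(); r=R.from_quat(s['tcp_rot']).as_matrix()
    return s,np.array(s['eef_pos']),r
WH=np.array([640,480])
E
python3 - <<'E'
from h import *
viewer.read_camera('top'); C=cam('top')
for n,z in (('basket_1_mid',.014),('lid_handle',.046),('carrier_seat',.024),('socket_a',.03),('rod_1_head',.133),('rod_1_tip',.006),('rod_stand',.0)):
    for d in viewer.pinpoint('top',n):
        print(n,round(d['confidence'],2),np.round(d['xy']*WH,1),np.round(px2w(C,d['xy']*WH,z)[0],4))
for n,z in (('basket_1_mid',.02),('lid_handle',.012),('rod_stand',.05),('small_pot',.034),('pliers',0.01)):
    for d in viewer.outline_of('top',n):
        c,a=axis(C,d['mask'],z); print(n,round(d['confidence'],2),np.round(c,4),round(a,1),d['mask'].sum())
E
```

```text
basket_1_mid 0.67 [170.4 251.1] [0.6164 0.252  0.014 ]
lid_handle 0.71 [161.4 316.3] [0.4599 0.2648 0.046 ]
carrier_seat 0.75 [347.  273.8] [ 0.5567 -0.1758  0.024 ]
carrier_seat 0.67 [290.5 300.4] [ 0.4942 -0.0391  0.024 ]
socket_a 0.82 [298.  279.8] [ 0.5432 -0.0575  0.03  ]
socket_a 0.59 [287.  311.7] [ 0.4674 -0.0305  0.03  ]
rod_1_head 0.38 [376.9 300.2] [ 0.4927 -0.2333  0.133 ]
rod_1_head 0.36 [169.8 251.5] [0.6057 0.2282 0.133 ]
rod_stand 0.66 [370.4 315.8] [ 0.4548 -0.2329  0.    ]
basket_1_mid 0.81 [0.6131 0.2451] -17.6 844
basket_1_mid 0.74 [ 0.6524 -0.1311] -17.1 791
lid_handle 0.97 [0.4542 0.2642] -9.2 788
rod_stand 0.78 [ 0.45   -0.2239] -12.3 831
small_pot 0.69 [ 0.556  -0.1774] 52.9 221
pliers 0.92 [ 0.5268 -0.4266] -69.4 408
```

```bash
python3 -m handwheel '[[[0.085,0,0,-0.015,7.1],[0.085,0,0,-0.015,7.1],[0.085,0,0,-0.015,7.1],[0.085,0,0,-0.015,7.1],[0.085,0,0,-0.015,7.1],[0.085,0,0,-0.015,7.1],[0.085,0,-0.02,0,0],[0.085,0,-0.035,0,0],[0.085,0,-0.04,0,0],[0.085,0,-0.04,0,0],[0.085,0,-0.04,0,0],[0.085,0,-0.04,0,0]]]'
python3 -m handwheel '[[[0.085,0,-0.04,0,0],[0.085,0,-0.04,0,0],[0.085,0,-0.04,0,0],[0.085,0,-0.04,0,0],[0.085,0,-0.04,0,0],[0.085,0,-0.04,0,0],[0.085,0.01,-0.04,0,0],[0.085,0.01,-0.04,0,0],[0.085,0,-0.035,0,0],[0.085,0,-0.03,0,0],[0.085,0,-0.01,0,0],[0.085,0,0,0,0]]]'
python3 -m handwheel '[[[0.085,0,0,0,0],[0.085,0,0,0,0],[0.085,0,0,0,0]]]'
python3 - <<'E'
from h import *
s,p,r=tool(); I=viewer.read_camera('wrist'); cv2.imwrite('pics/w1.png',I); C=cam('wrist',s)
print(p,r.round(3).tolist())
for n,z in (('basket_1_mid',.014),('carrier_seat',.024),('socket_a',.03),('rod_1_head',.133),('rod_stand',.0)):
    for d in viewer.pinpoint('wrist',n):
        print(n,round(d['confidence'],2),np.round(d['xy']*WH,1),np.round(px2w(C,d['xy']*WH,z)[0],4))
for d in viewer.outline_of('wrist','basket_1_mid'):
    c,a=axis(C,d['mask'],.02); print(round(d['confidence'],2),np.round(c,4),round(a,1),d['mask'].sum())
E
```

```text
time: 1.8
eef_pos: [0.34, -0.4139, 0.2869]
tcp_rot: [0.986, -0.166, 0.0, 0.0]
contact_force: [0.5, -0.2, 0.2]
opening: 0.992
finger_force: 0.0
time: 2.8
eef_pos: [0.488, -0.0469, 0.2869]
tcp_rot: [0.987, -0.164, 0.0, -0.0]
contact_force: [-0.3, 0.1, -0.3]
opening: 0.994
finger_force: 0.0
time: 3.05
eef_pos: [0.4874, -0.0502, 0.2868]
tcp_rot: [0.986, -0.167, -0.0, 0.0]
contact_force: [-0.2, 0.0, -1.1]
opening: 0.997
finger_force: 0.0
[ 0.48740372 -0.05018563  0.28680523] [[0.944, -0.329, -0.0], [-0.329, -0.944, -0.0], [0.0, 0.0, -1.0]]
basket_1_mid 0.83 [ 51.4 181. ] [0.6111 0.25   0.014 ]
socket_a 0.92 [299.1 224.7] [ 0.4615 -0.0232  0.03  ]
socket_a 0.58 [296.6 152.9] [ 0.5438 -0.0495  0.03  ]
rod_1_head 0.8 [507.1 150.8] [ 0.4861 -0.2329  0.133 ]
rod_stand 0.72 [451.9 175.8] [ 0.4515 -0.2254  0.    ]
0.83 [0.6116 0.2477] -17.7 3730
```

View pics/w1.png

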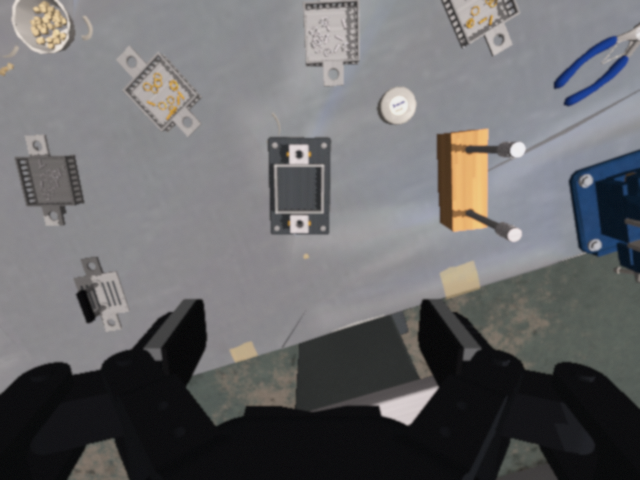

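The wrist view shows the carrier centred at (299,188). Baskets are at (50,180), (162,92), (332,35) and (482,15), the lid is at (100,295), and the rod heads are at (516,150) and (513,235). I'll go down over the carrier for one close measurement.

```bash
python3 -m handwheel '[[[0.085,0.003,-0.004,0.035,0],[0.085,0.003,-0.004,0.035,0],[0.085,0.003,-0.004,0.035,0],[0.085,0.003,-0.004,0.035,0],[0.085,0,0,0.027,0],[0.085,0,0,0,0],[0.085,0,0,0,0],[0.085,0,0,0,0],[0.085,0,0,0,0]]]'
cat >> h.py <<'E'
def yawdeg(r): return np.degrees(np.arctan2(r[1,0],r[0,0]))
def look(names,fn=None,z=None):
    s,p,r=tool(); I=viewer.read_camera('wrist'); C=cam('wrist',s)
    if fn: cv2.imwrite('pics/'+fn,I)
    print('t',round(s['time'],2),'tcp',p.round(4),'yaw',round(yawdeg(r),2),'op',round(s['opening'],3))
    for n,z in names:
        for d in viewer.pinpoint('wrist',n):
            w=px2w(C,d['xy']*WH,z)[0]
            print(n,round(d['confidence'],2),np.round(d['xy']*WH,1),w.round(4),'toolrel',(r.T@(w-p)).round(4))
    return s,C,I
def ol(n,s,C,z):
    r=R.from_quat(s['tcp_rot']).as_matrix()
    for d in viewer.outline_of('wrist',n):
        c,a=axis(C,d['mask'],z); v,u=np.nonzero(d['mask'])
        q=cv2.minAreaRect(px2w(C,np.c_[u,v],z)[:,:2].astype(np.float32)*1000)
        print('OL',n,round(d['confidence'],2),c.round(4),'yaw',round(a,1),'rect',np.round(q[0],1),np.round(q[1],1),round(q[2],1),'toolrel',(r.T@(np.r_[c,z]-s['eef_pos'])).round(4)[:2])
E
python3 - <<'E'
from h import *
s,C,I=look([('carrier_seat',.024),('socket_a',.03)],'w2.png')
E
```

```text
time: 4.15
eef_pos: [0.5063, -0.0382, 0.1228]
tcp_rot: [0.986, -0.166, 0.003, 0.0]
contact_force: [-0.1, -0.3, 0.6]
opening: 0.995
finger_force: 0.0
t 4.15 tcp [ 0.5063 -0.0382  0.1228] yaw -19.07 op 0.995
carrier_seat 0.58 [311.9 231.1] [ 0.506  -0.0367  0.024 ] toolrel [-0.0013 -0.0013  0.0988]
socket_a 0.96 [314.8 285. ] [ 0.4642 -0.0248  0.03  ] toolrel [-0.0446  0.0011  0.0926]
socket_a 0.57 [313.2 180.1] [ 0.5441 -0.0509  0.03  ] toolrel [ 0.0394 -0.0004  0.093 ]
```

View pics/w2.png

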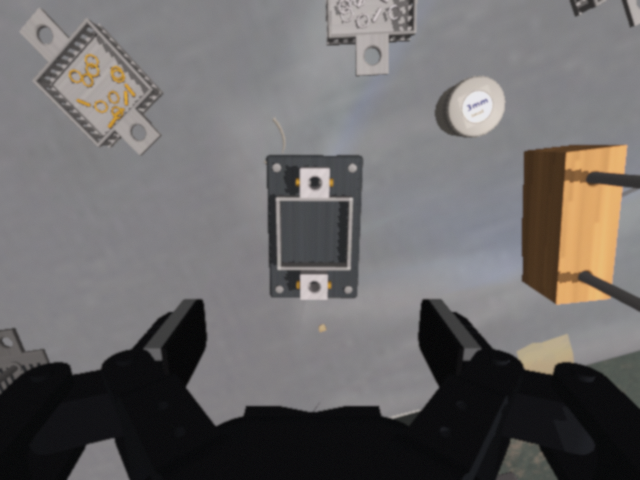

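The seat centre is at about (314,234), with the bores at (315,183) and (314,287). The sockets come out 84 mm apart, as specified. That puts the carrier at (0.504,-0.038) with yaw about -19°. Next, the left basket.

```bash
python3 -m handwheel '[[[0.085,0,-0.02,0,0],[0.085,0,-0.035,0,-1],[0.085,0.005,-0.04,0,0],[0.085,0,-0.04,0,0],[0.085,0,-0.04,0,0],[0.085,0,-0.04,0,0],[0.085,0,-0.04,0,0],[0.085,0,-0.03,0,0],[0.085,0,-0.02,0,0],[0.085,0,0,0,0],[0.085,0,0,0,0],[0.085,0,0,0,0]]]'
python3 - <<'E'
from h import *
s,C,I=look([('basket_1_mid',.014)],'w3.png'); ol('basket_1_mid',s,C,.022)
E
```

```text
time: 5.3
eef_pos: [0.6045, 0.2499, 0.1202]
tcp_rot: [0.988, -0.157, 0.0, 0.0]
contact_force: [0.5, -0.1, 1.2]
opening: 0.993
finger_force: 0.0
t 5.3 tcp [0.6045 0.2499 0.1202] yaw -18.07 op 0.993
basket_1_mid 0.94 [316.  216.8] [0.6122 0.2453 0.014 ] toolrel [0.0087 0.002  0.1062]
OL basket_1_mid 0.82 [0.6123 0.2475] yaw -17.6 rect [610.4 248.2] [ 61.1 109.9] 72.3 toolrel [ 0.0081 -0.0002]
```

View pics/w3.png

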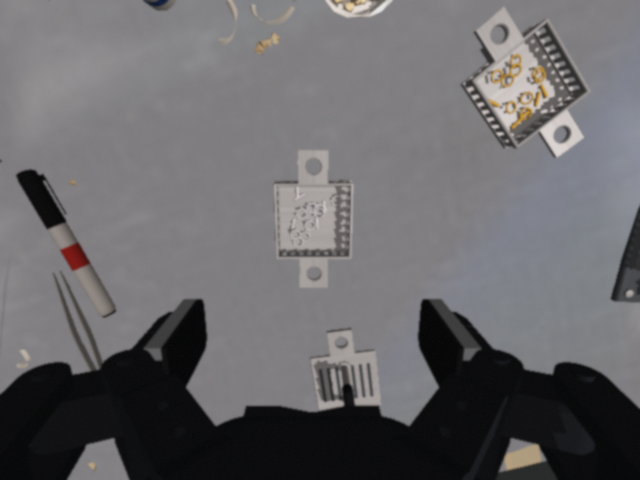

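```bash
cat >> h.py <<'E'
def mid(uv1,uv2,z,s=None):
    s=s or get_state(); C=cam('wrist',s); r=R.from_quat(s['tcp_rot']).as_matrix()
    P=px2w(C,[uv1,uv2],z); q=(P-s['eef_pos'])@r; d=q[0]-q[1]
    print('mid',P.mean(0).round(4),'toolrel',q.mean(0).round(4),'len',np.linalg.norm(d).round(4),'spin',np.degrees(np.arctan2(d[1],d[0])).round(2),'yaw',((np.degrees(np.arctan2(*(P[0]-P[1])[[1,0]]))+90)%180-90).round(2))
E
python3 - <<'E'
from h import *
s=get_state(); mid([314,166],[314,274],.028,s)
s=dict(s); s['eef_pos']=np.array([.5063,-.0382,.1228]);s['tcp_rot']=(R.from_euler('z',-19.07,degrees=True)*R.from_quat([1,0,0,0])).as_quat()
mid([315,183],[314,287],.030,s)
E
```

```text
mid [0.6115 0.2466 0.028 ] toolrel [0.0074 0.0003 0.0921] len 0.0847 spin -0.14 yaw -18.01
mid [ 0.5018 -0.0374  0.03  ] toolrel [-0.0046  0.0007  0.0928] len 0.0837 spin 0.37 yaw -19.44
```

```bash
python3 -m handwheel '[[[0.085,0.004,0,0.03,0],[0.085,0.0035,0,0.03,0],[0.085,0,0,0.03,0],[0.085,0,0,0.018,0],[0.085,0,0,0.008,0],[0.085,0,0,0,0],[0.085,0,0,0,0],[0.05,0,0,0,0],[0.05,0,0,0,0],[0.05,0,0,0,0],[0.05,0,0,0,0],[0.05,0,0,0,0]]]' 30
python3 -m handwheel '[[[0.05,0,0,0,0],[0.05,0,0,0,0],[0.05,0,0,-0.01,0],[0.05,0,0,-0.015,0],[0.05,0,0,-0.02,0],[0.05,0,0,0,0],[0.05,0,0,0,0]]]'
python3 - <<'E'
from h import *
s,C,I=look([('basket_1_mid',.055)],'w4.png')
E
```

```text
time: 6.45
eef_pos: [0.612, 0.2484, 0.0046]
tcp_rot: [0.988, -0.157, 0.001, -0.0]
contact_force: [-0.3, -0.8, -0.2]
opening: 0.582
finger_force: 0.0
time: 7.03
eef_pos: [0.6136, 0.2487, 0.0519]
tcp_rot: [0.988, -0.157, 0.003, -0.001]
contact_force: [-0.1, -0.7, 0.1]
opening: 0.586
finger_force: 0.0
t 7.03 tcp [0.6136 0.2487 0.0519] yaw -18.06 op 0.586
basket_1_mid 0.56 [317.6 253.7] [0.6253 0.2432 0.055 ] toolrel [ 0.0129  0.0015 -0.0031]
```

View pics/w4.png

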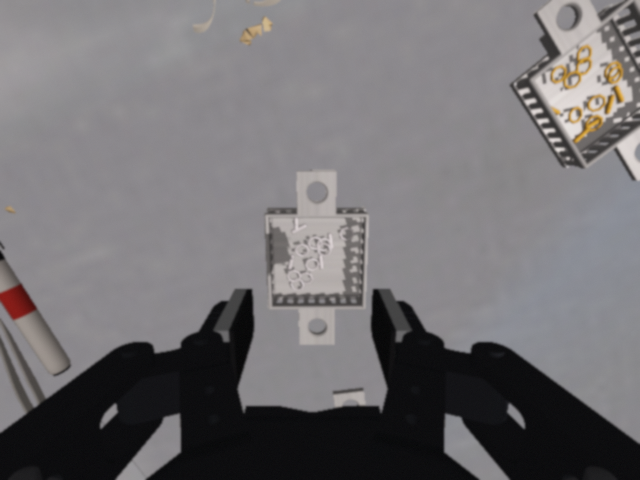

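The fingers closed to 50 mm without touching anything, and the basket (holes at (318,190) and (318,326)) is still on the table. So the tips sit well behind the nominal TCP at this opening. I'll open and go down in small, force-checked steps.

```bash
cat > fz.py <<'E'
import sys; from plant import get_state
s=get_state(); print('z',round(s['eef_pos'][2],4),'F',[round(float(v),1) for v in s['contact_force']],'ff',round(float(s['finger_force']),1),'op',round(s['opening'],3))
sys.exit(abs(s['contact_force'][2])>float(sys.argv[1]) if len(sys.argv)>1 else 0)
E
python3 - <<'E'
from h import *
s=get_state(); mid([318,190],[318,326],.028,s)
E
H="python3 -m handwheel"
python3 -m handwheel '[[[0.085,0,0,0,0],[0.085,0,0,0,0],[0.085,0,0,0,0],[0.085,0,0,0.015,0],[0.085,0,0,0.02,0],[0.085,0,0,0.01,0],[0.085,0,0,0,0],[0.085,0,0,0,0]]]' >/dev/null; python3 fz.py 4 && 
python3 -m handwheel '[[[0.085,0,0,0.006,0],[0.085,0,0,0,0],[0.085,0,0,0,0]]]' >/dev/null && python3 fz.py 4 && 
python3 -m handwheel '[[[0.085,0,0,0.004,0],[0.085,0,0,0,0],[0.085,0,0,0,0]]]' >/dev/null && python3 fz.py 4 && 
python3 -m handwheel '[[[0.085,0,0,0.003,0],[0.085,0,0,0,0],[0.085,0,0,0,0]]]' >/dev/null && python3 fz.py 4
```

```text
mid [0.611 0.246 0.028] toolrel [0.0003 0.0022 0.0208] len 0.0834 spin -0.32 yaw -17.75
z 0.002 F [0.0, -0.4, 1.0] ff 0.0 op 0.998False
```

```bash
sed -i 's/sys.exit(\(.*\))$/sys.exit(int(\1))/' fz.py
python3 -m handwheel '[[[0.085,0,0,0.006,0],[0.085,0,0,0,0],[0.085,0,0,0,0]]]' >/dev/null && python3 fz.py 4 && 
python3 -m handwheel '[[[0.085,0,0,0.004,0],[0.085,0,0,0,0],[0.085,0,0,0,0]]]' >/dev/null && python3 fz.py 4 && 
python3 -m handwheel '[[[0.085,0,0,0.003,0],[0.085,0,0,0,0],[0.085,0,0,0,0]]]' >/dev/null && python3 fz.py 4 &&
python3 -m handwheel '[[[0.05,0,0,0,0],[0.05,0,0,0,0],[0.05,0,0,0,0],[0.05,0,0,0,0],[0.05,0,0,0,0]]]' >/dev/null && python3 fz.py 4
```

```text
z -0.0017 F [0.0, 0.1, 0.3] ff 0.0 op 0.997
z -0.0062 F [-0.2, -0.1, 0.3] ff 0.0 op 0.996
z -0.0094 F [0.2, -0.1, -0.2] ff 0.0 op 0.995
z -0.0091 F [-0.2, 0.1, 0.8] ff 0.0 op 0.588
```

```bash

python3 -m handwheel '[[[0.085,0,0,0,0],[0.085,0,0,0,0],[0.085,0,0,0,0],[0.085,0,0,0.003,0],[0.085,0,0,0.003,0],[0.085,0,0,0,0]]]' >/dev/null && python3 fz.py 4 && 
python3 -m handwheel '[[[0.085,0,0,0.003,0],[0.085,0,0,0,0],[0.085,0,0,0,0]]]' >/dev/null && python3 fz.py 4 && 
python3 -m handwheel '[[[0.085,0,0,0.003,0],[0.085,0,0,0,0],[0.085,0,0,0,0]]]' >/dev/null && python3 fz.py 4 &&
python3 -m handwheel '[[[0.085,0,0,0.003,0],[0.085,0,0,0,0],[0.085,0,0,0,0]]]' >/dev/null && python3 fz.py 4 &&
python3 -m handwheel '[[[0.05,0,0,0,0],[0.05,0,0,0,0],[0.05,0,0,0,0],[0.05,0,0,0,0],[0.05,0,0,0,0]]]' >/dev/null && python3 fz.py 4
python3 - <<'E'
from h import *
I=viewer.read_camera('wrist'); S=viewer.read_camera('side'); C=cam('side')
u,v=w2px(C,np.array(get_state()['eef_pos']))[0].astype(int)
A=cv2.resize(I[140:440,160:480],(480,450)); B=cv2.resize(S[max(0,v-60):v+40,u-35:u+35],(315,450))
cv2.imwrite('pics/w5.png',np.hstack([A,B])); print(u,v)
E
```

```text
z -0.0162 F [0.1, -0.2, -0.7] ff 0.0 op 0.998
z -0.0185 F [0.5, -0.1, -0.8] ff 0.0 op 0.997
z -0.0214 F [-0.7, -0.0, -0.7] ff 0.0 op 0.991
z -0.0245 F [0.3, 0.6, 1.1] ff 0.0 op 0.998
z -0.0238 F [0.5, -1.3, 1.0] ff 34.4 op 0.692
290 204
```

View pics/w5.png

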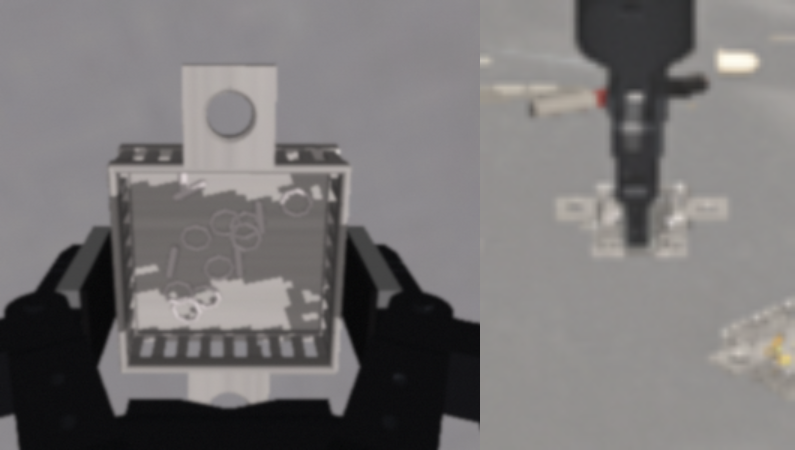

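The grip is on at TCP z = -0.024: pad force 34 N, opening 59 mm. The basket is centred between the pads, with its far hole at about (314,216) in the full frame. So the real tips are about 40 mm behind the reported TCP at this opening. I'll lift and carry it.

```bash
python3 -m handwheel '[[[0.05,0,0,-0.005,0],[0.05,0,0,-0.01,0],[0.05,0,0,-0.015,0],[0.05,0,0,-0.02,0],[0.05,0,0,-0.02,0],[0.05,0,0,-0.01,0],[0.05,0,0,-0.005,0],[0.05,0,0,0,0],[0.05,0,0,0,0]]]'
python3 - <<'E'
from h import *
s,C,I=look([]); r=R.from_quat(s['tcp_rot']).as_matrix(); print((r.T@(np.array([.5025,-.0376,0])-s['eef_pos'])).round(4)); cv2.imwrite('pics/w6.png',I[150:450,150:490])
E
```

```text
time: 11.48
eef_pos: [0.6113, 0.2481, 0.0606]
tcp_rot: [0.988, -0.157, -0.0, 0.0]
contact_force: [0.3, -0.5, -0.2]
opening: 0.691
finger_force: 34.3
t 11.48 tcp [0.6113 0.2481 0.0606] yaw -18.06 op 0.691
[-0.0148  0.3053  0.0607]
```

View pics/w6.png

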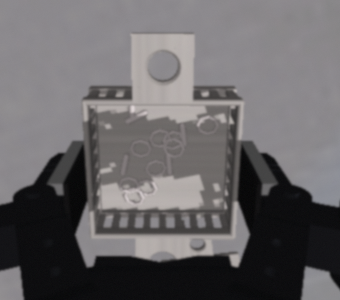

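```bash
python3 -m handwheel '[[[0.05,0,0.015,0,0],[0.05,-0.004,0.03,0,0],[0.05,-0.004,0.035,0,0],[0.05,-0.004,0.035,0,0],[0.05,-0.004,0.035,0,0],[0.05,0,0.035,0,0],[0.05,0,0.035,0,0],[0.05,0,0.035,0,0],[0.05,0,0.03,0,0],[0.05,0,0.015,0,0],[0.05,0,0.0055,0,0],[0.05,0,0,0,1.1]]]'
python3 -m handwheel '[[[0.05,0,0,0.01,0],[0.05,0,0,0.015,0],[0.05,0,0,0.01,0],[0.05,0,0,0.005,0],[0.05,0,0,0,0],[0.05,0,0,0,0],[0.05,0,0,0,0],[0.05,0,0,0,0]]]'
python3 - <<'E'
from h import *
s,C,I=look([]); r=R.from_quat(s['tcp_rot']).as_matrix(); print((r.T@(np.array([.5025,-.0376,0])-s['eef_pos'])).round(4)); cv2.imwrite('pics/w7.png',I[150:450,150:490])
E
```

```text
time: 12.53
eef_pos: [0.5007, -0.038, 0.0598]
tcp_rot: [0.986, -0.168, -0.001, -0.0]
contact_force: [-0.1, -0.7, -0.7]
opening: 0.694
finger_force: 34.3
time: 13.2
eef_pos: [0.5025, -0.0373, 0.0215]
tcp_rot: [0.986, -0.166, 0.001, 0.0]
contact_force: [0.4, 0.5, -0.7]
opening: 0.693
finger_force: 34.2
t 13.2 tcp [ 0.5025 -0.0373  0.0215] yaw -19.14 op 0.693
[0.0001 0.0003 0.0215]
```

View pics/w7.png

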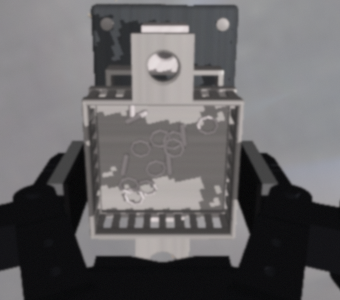

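Held basket: its hole is at crop (163,66), with the white socket block centred at (164.5,27) just beyond. That is aligned to about 1.5 mm in x and 1 mm in y. I'll make a small correction and seat it.

```bash
python3 -m handwheel '[[[0.05,-0.0015,0.0008,0.01,0],[0.05,0,0,0.008,0],[0.05,0,0,0,0]]]' >/dev/null; python3 fz.py 5 &&
python3 -m handwheel '[[[0.05,0,0,0.003,0],[0.05,0,0,0.003,0],[0.05,0,0,0,0]]]' >/dev/null && python3 fz.py 5 &&
python3 -m handwheel '[[[0.05,0,0,0.003,0],[0.05,0,0,0,0]]]' >/dev/null && python3 fz.py 5 &&
python3 -m handwheel '[[[0.05,0,0,0.002,0],[0.05,0,0,0,0]]]' >/dev/null && python3 fz.py 5 &&
python3 -m handwheel '[[[0.05,0,0,0.002,0],[0.05,0,0,0,0]]]' >/dev/null && python3 fz.py 5 &&
python3 -m handwheel '[[[0.05,0,0,0.002,0],[0.05,0,0,0,0]]]' >/dev/null && python3 fz.py 5 &&
python3 -m handwheel '[[[0.05,0,0,0.002,0],[0.05,0,0,0,0]]]' >/dev/null && python3 fz.py 5
```

```text
z 0.0006 F [-0.9, 0.2, -1.1] ff 34.2 op 0.691
z -0.0038 F [0.2, -0.6, -1.5] ff 34.3 op 0.693
z -0.0062 F [1.5, -1.2, -0.3] ff 34.3 op 0.693
z -0.0081 F [0.8, 0.7, -1.2] ff 34.2 op 0.694
z -0.0102 F [1.5, -0.8, -0.3] ff 34.3 op 0.694
z -0.0119 F [1.1, -1.2, -0.0] ff 34.3 op 0.688
z -0.012 F [-5.0, 0.5, 14.2] ff 36.0 op 0.687
```

```bash
python3 -m handwheel '[[[0.085,0,0,-0.001,0],[0.085,0,0,0,0],[0.085,0,0,0,0],[0.085,0,0,0,0],[0.085,0,0,-0.02,0],[0.085,0,0,-0.04,0],[0.085,0,0,-0.04,0],[0.085,0,0,-0.025,0],[0.085,0,0,0,0],[0.085,0,0,0,0]]]'
python3 - <<'E'
from h import *
s,C,I=look([('basket_1_mid',.026)],'w8.png'); ol('basket_1_mid',s,C,.03)
E
```

```text
time: 15.42
eef_pos: [0.5012, -0.0378, 0.1135]
tcp_rot: [0.986, -0.166, 0.002, 0.0]
contact_force: [-1.4, 0.1, -1.2]
opening: 0.99
finger_force: 0.0
t 15.42 tcp [ 0.5012 -0.0378  0.1135] yaw -19.16 op 0.99
basket_1_mid 0.72 [312.1 229.7] [ 0.5044 -0.0377  0.026 ] toolrel [ 0.0027 -0.0012  0.0875]
OL basket_1_mid 0.81 [ 0.5007 -0.0368] yaw -19.0 rect [498.1 -36. ] [ 62.1 111.3] 71.1 toolrel [-0.0011 -0.0008]
```

View pics/w8.png

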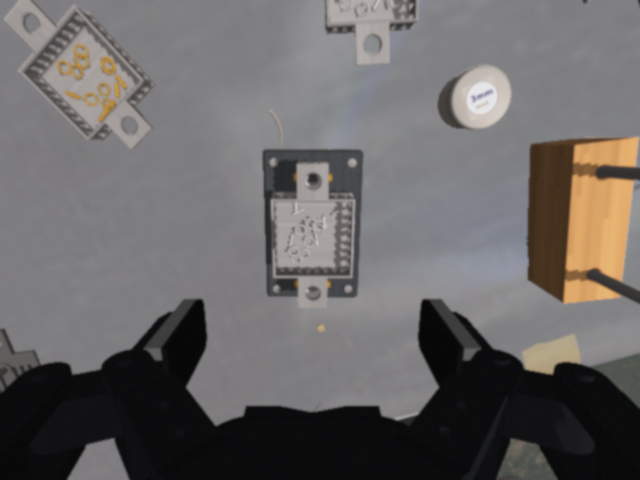

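The basket is seated level with both ear holes over the bores, at (314,180) and (314,292). The second basket's holes are at (33,22) and (130,127).

```bash
python3 - <<'E'
from h import *
s=get_state(); mid([314,180],[314,292],.040,s); mid([33,22],[130,127],.028,s)
E
```

```text
mid [ 0.4988 -0.0374  0.04  ] toolrel [0.0007 0.0002 0.0697] len 0.0827 spin -0.15 yaw -19.02
mid [0.6506 0.0713 0.028 ] toolrel [ 0.1085 -0.1524  0.0812] len 0.0827 spin -39.69 yaw 20.52
```

```bash
python3 -m handwheel '[[[0.085,0.018,-0.0254,0,0],[0.085,0.018,-0.0254,0,0],[0.085,0.018,-0.0254,0,0],[0.085,0.018,-0.0254,0,0],[0.085,0.018,-0.0254,0,0],[0.085,0.018,-0.0254,0,0],[0.085,0,0,0,-6.6],[0.085,0,0,0,-6.6],[0.085,0,0,0,-6.6],[0.085,0,0,0,-6.6],[0.085,0,0,0,-6.6],[0.085,0,0,0,-6.6]]]'
python3 -m handwheel '[[[0.085,0,0,0,0],[0.085,0,0,0,0],[0.085,0,0,0,0]]]' >/dev/null
cat >> h.py <<'E'
def holes(s,C,I,zr,x0=0,y0=0):  # refine: ear-hole pair nearest expected tool-rel spots, by dark/bright-blob in gray
    r=R.from_quat(s['tcp_rot']).as_matrix(); out=[]
    g=cv2.GaussianBlur(cv2.cvtColor(I,cv2.COLOR_BGR2GRAY),(3,3),0)
    for sx in (1,-1):
        P=r@np.array([x0+sx*.042,y0,0])+s['eef_pos']; P[2]=zr; uv=w2px(C,P)[0]; k=20
        u,v=np.round(uv).astype(int); w=g[v-k:v+k+1,u-k:u+k+1]; up=cv2.resize(w,None,fx=4,fy=4,interpolation=cv2.INTER_CUBIC)
        px=w2px(C,P+r@[0.0055,0,0])[0]; rad=np.linalg.norm(px-uv)*4
        c=cv2.HoughCircles(up,cv2.HOUGH_GRADIENT,1.5,20,param1=60,param2=12,minRadius=int(rad*.75),maxRadius=int(rad*1.3))
        if c is None: print('no hole',sx,uv); return
        c=c[0][:6]; c=c[np.argmin(np.linalg.norm(c[:,:2]-2*k-40*0-4*0-2*k,axis=1))] if False else c[0]
        out.append([u-k+(c[0]+.5)/4-.5, v-k+(c[1]+.5)/4-.5])
    print('holes',np.round(out,1).tolist()); mid(out[0],out[1],zr,s)
E
python3 - <<'E'
from h import *
s,C,I=look([('basket_2_mid',.014)],'w9.png'); ol('basket_2_mid',s,C,.028); holes(s,C,I,.028)
E
```

```text
time: 16.57
eef_pos: [0.6505, 0.071, 0.1086]
tcp_rot: [0.984, 0.18, -0.002, -0.001]
contact_force: [-0.6, -0.2, -0.2]
opening: 0.998
finger_force: 0.0
t 16.82 tcp [0.6513 0.071  0.1103] yaw 20.29 op 1.001
basket_2_mid 0.77 [311.1 223.2] [0.6566 0.075  0.014 ] toolrel [ 0.0066 -0.0019  0.0963]
OL basket_2_mid 0.76 [0.6592 0.0748] yaw 21.9 rect [657.   73.9] [108.3  60.2] 22.5 toolrel [ 0.009  -0.0008]
no hole 1 [313.80078678 179.09664628]
```

```bash
python3 -m handwheel '[[[0.085,0.0065,-0.0007,0.03,0],[0.085,0,0,0.03,-2],[0.085,0,0,0.03,0],[0.085,0,0,0.02,0],[0.085,0,0,0.012,0],[0.085,0,0,0.008,0],[0.085,0,0,0.004,0],[0.085,0,0,0,0],[0.085,0,0,0,0]]]' && python3 fz.py 4 && python3 -m handwheel '[[[0.05,0,0,0,0],[0.05,0,0,0,0],[0.05,0,0,0,0],[0.05,0,0,0,0],[0.05,0,0,0,0],[0.05,0,0,0,0]]]' && python3 fz.py 20
```

```text
time: 17.72
eef_pos: [0.6592, 0.0738, -0.0207]
tcp_rot: [0.981, 0.194, 0.001, 0.0]
contact_force: [0.3, -0.2, 0.2]
opening: 0.997
finger_force: 0.0
z -0.0207 F [0.3, -0.2, 0.2] ff 0.0 op 0.997
time: 18.22
eef_pos: [0.6592, 0.0738, -0.0205]
tcp_rot: [0.981, 0.195, 0.001, 0.0]
contact_force: [-0.8, -0.0, 6.0]
opening: 0.695
finger_force: 33.7
z -0.0205 F [-0.8, -0.0, 6.0] ff 33.7 op 0.695
```

```bash
python3 -m handwheel '[[[0.05,0,0,-0.005,0],[0.05,0,0,-0.015,0],[0.05,0,0,-0.02,0],[0.05,0,0,-0.02,0],[0.05,0,0,-0.02,0],[0.05,0,0,-0.015,3.6],[0.05,0,0,-0.005,6],[0.05,0,0,0,7],[0.05,0,0,0,7],[0.05,0,0,0,7],[0.05,0,0,0,7],[0.05,0,0,0,4]]]' && python3 -m handwheel '[[[0.05,-0.01,0.014,0,0],[0.05,-0.018,0.0253,0,0],[0.05,-0.0187,0.0263,0,0],[0.05,-0.0187,0.0263,0,0],[0.05,-0.0187,0.0263,0,0],[0.05,-0.0187,0.0263,0,0],[0.05,-0.0097,0.013,0,0],[0.05,0,0,0,0],[0.05,0,0,0,0],[0.05,0,0,0,0]]]'
python3 - <<'E'
from h import *
s,p,r=tool(); print((r.T@(np.array([.5005,-.0377,.0113])-p)).round(4),yawdeg(r).round(2),p.round(4),s['finger_force'])
I=viewer.read_camera('wrist'); cv2.imwrite('pics/w10.png',I[100:450,150:490])
E
```

```text
time: 19.22
eef_pos: [0.6575, 0.0739, 0.0783]
tcp_rot: [0.986, -0.169, -0.0, 0.0]
contact_force: [0.6, -0.5, 0.5]
opening: 0.69
finger_force: 33.0
time: 20.05
eef_pos: [0.5008, -0.0379, 0.0786]
tcp_rot: [0.986, -0.167, 0.001, -0.0]
contact_force: [0.3, -0.2, 0.2]
opening: 0.694
finger_force: 33.0
[-0.0005 -0.      0.0673] -19.17 [ 0.5008 -0.0379  0.0786] 33.00341248512268
```

View pics/w10.png

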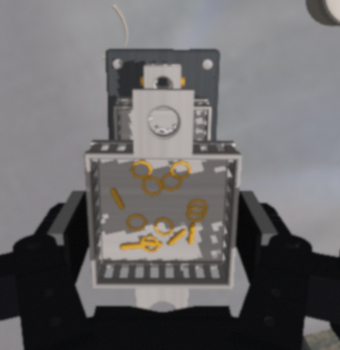

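The held basket is level with its hole at crop (164,122), and the carrier is centred below it (plate screws at 124 and 207). I'll nudge +1.5 mm and seat it.

```bash
python3 -m handwheel '[[[0.05,0.0015,0,0.015,0],[0.05,0,0,0.02,0],[0.05,0,0,0.013,0],[0.05,0,0,0.008,0],[0.05,0,0,0,0],[0.05,0,0,0,0]]]' >/dev/null; python3 fz.py 5 &&
python3 -m handwheel '[[[0.05,0,0,0.003,0],[0.05,0,0,0.002,0],[0.05,0,0,0,0]]]' >/dev/null && python3 fz.py 5 &&
python3 -m handwheel '[[[0.05,0,0,0.002,0],[0.05,0,0,0,0]]]' >/dev/null && python3 fz.py 5 &&
python3 -m handwheel '[[[0.05,0,0,0.002,0],[0.05,0,0,0,0]]]' >/dev/null && python3 fz.py 5 &&
python3 -m handwheel '[[[0.05,0,0,0.002,0],[0.05,0,0,0,0]]]' >/dev/null && python3 fz.py 5 &&
python3 -m handwheel '[[[0.05,0,0,0.002,0],[0.05,0,0,0,0]]]' >/dev/null && python3 fz.py 5 &&
python3 -m handwheel '[[[0.05,0,0,0.002,0],[0.05,0,0,0,0]]]' >/dev/null && python3 fz.py 5&&
python3 -m handwheel '[[[0.05,0,0,0.002,0],[0.05,0,0,0,0]]]' >/dev/null && python3 fz.py 5
```

```text
z 0.0218 F [0.1, 0.3, -1.0] ff 33.0 op 0.691
z 0.0172 F [0.4, 0.0, -0.7] ff 33.0 op 0.691
z 0.0149 F [-0.8, 0.1, -0.2] ff 33.0 op 0.692
z 0.0126 F [0.1, -0.3, -0.3] ff 33.0 op 0.696
z 0.0115 F [-1.1, -0.1, 3.1] ff 33.5 op 0.693
z 0.0114 F [-8.1, 2.1, 16.0] ff 34.7 op 0.692
```

```bash
python3 -m handwheel '[[[0.085,0,0,-0.002,0],[0.085,0,0,0,0],[0.085,0,0,0,0],[0.085,0,0,0,0],[0.085,0,0,-0.02,0],[0.085,0,0,-0.04,0],[0.085,0,0,-0.03,0],[0.085,0.0285,0.0065,-0.008,0],[0.085,0.0285,0.0065,0,0],[0.085,0.0285,0.0065,0,0],[0.085,0.0285,0.0065,0,0],[0.085,0.0285,0.0065,0,0]]]' && python3 -m handwheel '[[[0.085,0.0285,0.0065,0,0],[0.085,0,0,0,0],[0.085,0,0,0,0],[0.085,0,0,0,0],[0.085,0,0,0,0]]]' 
python3 - <<'E'
from h import *
s,C,I=look([('basket_2_mid',.014)],'w11.png'); ol('basket_2_mid',s,C,.028)
E
```

```text
time: 22.52
eef_pos: [0.6261, -0.1166, 0.1082]
tcp_rot: [0.986, -0.166, -0.0, -0.0]
contact_force: [0.7, 1.0, -0.3]
opening: 0.993
finger_force: 0.0
time: 22.93
eef_pos: [0.6489, -0.1306, 0.1082]
tcp_rot: [0.986, -0.166, -0.001, -0.0]
contact_force: [0.7, 0.4, 0.5]
opening: 0.994
finger_force: 0.0
t 22.93 tcp [ 0.6489 -0.1306  0.1082] yaw -19.14 op 0.994
OL basket_2_mid 0.95 [ 0.5245 -0.0317] yaw -85.9 rect [525.5 -30.1] [16.5 47.8] 1.3 toolrel [-0.1499 -0.0526]
```

```bash
python3 -m handwheel '[[[0.085,0.005,0,0.01,0],[0.085,0,0,0,0],[0.085,0,0,0,0]]]' 
python3 - <<'E'
from h import *
s,C,I=look([('basket_1_mid',.014)],'w11.png'); ol('basket_1_mid',s,C,.028)
for d in viewer.look_for('wrist','basket_1_mid'): print(d)
# own: big blobs differing from table, near image centre
g=cv2.medianBlur(cv2.cvtColor(I,cv2.COLOR_BGR2GRAY),3); t=np.median(g[20:250]); print(t)
m=((cv2.absdiff(g,np.full_like(g,int(t)))>22)*255).astype(np.uint8); m[300:]=0
m=cv2.morphologyEx(m,cv2.MORPH_CLOSE,np.ones((5,5)))
n,L,st,ce=cv2.connectedComponentsWithStats(m)
for i in range(1,n):
    if st[i,4]>1500:
        v,u=np.nonzero(L==i); q=cv2.minAreaRect(px2w(C,np.c_[u,v],.028)[:,:2].astype(np.float32)*1000); print(st[i],np.round(q[0],1),np.round(q[1],1),round(q[2],1))
E
```

```text
time: 23.33
eef_pos: [0.6541, -0.1327, 0.0976]
tcp_rot: [0.986, -0.166, -0.001, -0.0]
contact_force: [-0.4, -0.8, -0.5]
opening: 0.996
finger_force: 0.0
t 23.33 tcp [ 0.6541 -0.1327  0.0976] yaw -19.16 op 0.996
OL basket_1_mid 0.85 [ 0.537  -0.0429] yaw 83.5 rect [536.3 -46.8] [63.1 22. ] 81.0 toolrel [-0.1399 -0.0465]
{'extent': [0.3623, 0.82, 0.107, 0.0512], 'confidence': 0.62}
129.0
[   0    0  122   59 3680] [843.7 -28.8] [26.8 85.9] 2.4
[ 346    0   97   65 4260] [ 770.5 -223. ] [45.8 41.8] 45.5
[  472   127   120   148 10023] [ 625.1 -284.8] [108.8  64.7] 11.1
[ 266  168   86  132 7212] [ 656.4 -130.2] [59.7 96.5] 73.7
```

```bash
cat >> h.py <<'E'
def blob(s,C,I,zr):
    r=R.from_quat(s['tcp_rot']).as_matrix()
    g=cv2.medianBlur(cv2.cvtColor(I,cv2.COLOR_BGR2GRAY),3); t=int(np.median(g[20:250]))
    m=((cv2.absdiff(g,np.full_like(g,t))>22)*255).astype(np.uint8); m[290:,:212]=0; m[290:,412:]=0; m[365:]=0
    m=cv2.morphologyEx(m,cv2.MORPH_CLOSE,np.ones((5,5))); n,L,st,ce=cv2.connectedComponentsWithStats(m)
    for i in range(1,n):
        if st[i,4]>1500:
            v,u=np.nonzero(L==i); q=cv2.minAreaRect(px2w(C,np.c_[u,v],zr)[:,:2].astype(np.float32)*1000)
            a=q[2] if q[1][0]>q[1][1] else q[2]-90; d=(r.T@(np.r_[np.array(q[0])/1000,zr]-s['eef_pos']))
            print(st[i],np.round(q[0],1),np.round(q[1],1),'yaw',round((a+90)%180-90,1),'toolrel',d[:2].round(4))
E
python3 - <<'E'
from h import *
s,C,I=look([]); blob(s,C,I,.028)
E
```

```text
t 23.53 tcp [ 0.6549 -0.1331  0.0989] yaw -19.16 op 0.998
[   0    0  129   62 4100] [844.8 -29.9] [28.6 91.3] yaw -87.6 toolrel [ 0.1455 -0.1598]
[ 345    0   98   67 4407] [ 771.3 -223.4] [46.  43.4] yaw 45.6 toolrel [0.1396 0.0471]
[ 471  129  119  147 9888] [ 625.2 -284.8] [108.4  64.6] yaw 11.3 toolrel [0.0218 0.1531]
[ 266  170   86  144 7458] [ 651.3 -128.6] [ 59.6 107. ] yaw -16.2 toolrel [-0.0048 -0.0031]
[ 377  303   35   62 1800] [ 561.7 -166.8] [26.1 54.1] yaw -14.8 toolrel [-0.077   0.0624]
```

```bash
python3 -m handwheel '[[[0.085,-0.0048,-0.003,0.03,0],[0.085,0,0,0.03,-3],[0.085,0,0,0.03,0],[0.085,0,0,0.018,0],[0.085,0,0,0.008,0],[0.085,0,0,0.004,0],[0.085,0,0,0,0],[0.085,0,0,0,0]]]' >/dev/null && python3 fz.py 4 && python3 -m handwheel '[[[0.05,0,0,0,0],[0.05,0,0,0,0],[0.05,0,0,0,0],[0.05,0,0,0,0],[0.05,0,0,0,0],[0.05,0,0,0,0]]]' && python3 fz.py 20
```

```text
z -0.0195 F [0.1, 0.7, 0.6] ff 0.0 op 0.995
time: 24.75
eef_pos: [0.6527, -0.1292, -0.0191]
tcp_rot: [0.99, -0.141, 0.002, 0.0]
contact_force: [-0.3, -0.5, 6.0]
opening: 0.689
finger_force: 33.4
z -0.0191 F [-0.3, -0.5, 6.0] ff 33.4 op 0.689
```

```bash
python3 -m handwheel '[[[0.05,0,0,-0.005,0],[0.05,0,0,-0.015,0],[0.05,0,0,-0.02,0],[0.05,0,0,-0.02,0],[0.05,0,0,-0.02,0],[0.05,0,0,-0.015,0],[0.05,0,0,-0.005,2.9],[0.05,0,0,0,0]]]' >/dev/null&& python3 -m handwheel '[[[0.05,-0.014,-0.003,0,0],[0.05,-0.028,-0.006,0,0],[0.05,-0.034,-0.007,0,0],[0.05,-0.034,-0.007,0,0],[0.05,-0.034,-0.007,0,0],[0.05,-0.02,-0.0045,0,0],[0.05,-0.009,-0.002,0,0],[0.05,0,0,0,0],[0.05,0,0,0,0],[0.05,0,0,0,0]]]'
python3 - <<'E'
from h import *
s,C,I=look([]); r=R.from_quat(s['tcp_rot']).as_matrix();print((r.T@(np.array([.5012,-.0381,.0325])-s['eef_pos'])).round(4),s['finger_force'])
# held far hole by Hough
g=cv2.cvtColor(I,cv2.COLOR_BGR2GRAY)[195:250,285:345]; up=cv2.resize(g,None,fx=4,fy=4,interpolation=cv2.INTER_CUBIC)
c=cv2.HoughCircles(up,cv2.HOUGH_GRADIENT,1.5,20,param1=80,param2=15,minRadius=40,maxRadius=80)
print(None if c is None else [[285+a/4,195+b/4,q/4] for a,b,q in c[0][:3]])
E
```

```text
time: 26.25
eef_pos: [0.5012, -0.0385, 0.0794]
tcp_rot: [0.986, -0.166, 0.001, 0.0]
contact_force: [-0.5, 0.0, -0.6]
opening: 0.689
finger_force: 32.8
t 26.25 tcp [ 0.5012 -0.0385  0.0794] yaw -19.07 op 0.689
[-0.0002 -0.0004  0.0469] 32.78391122817993
[[np.float32(312.9375), np.float32(216.9375), np.float32(13.75)], [np.float32(323.4375), np.float32(244.6875), np.float32(18.9625)], [np.float32(329.0625), np.float32(210.1875), np.float32(14.275)]]
```

```bash
python3 -m handwheel '[[[0.05,-0.001,0,0.01,0],[0.05,0,0,0.012,0],[0.05,0,0,0.01,0],[0.05,0,0,0.005,0],[0.05,0,0,0,0],[0.05,0,0,0,0]]]' >/dev/null; python3 fz.py 5 &&
python3 -m handwheel '[[[0.05,0,0,0.003,0],[0.05,0,0,0.002,0],[0.05,0,0,0,0]]]' >/dev/null && python3 fz.py 5 &&
python3 -m handwheel '[[[0.05,0,0,0.002,0],[0.05,0,0,0,0]]]' >/dev/null && python3 fz.py 5 &&
python3 -m handwheel '[[[0.05,0,0,0.002,0],[0.05,0,0,0,0]]]' >/dev/null && python3 fz.py 5 &&
python3 -m handwheel '[[[0.05,0,0,0.002,0],[0.05,0,0,0,0]]]' >/dev/null && python3 fz.py 5 &&
python3 -m handwheel '[[[0.05,0,0,0.002,0],[0.05,0,0,0,0]]]' >/dev/null && python3 fz.py 5 &&
python3 -m handwheel '[[[0.05,0,0,0.002,0],[0.05,0,0,0,0]]]' >/dev/null && python3 fz.py 5&&
python3 -m handwheel '[[[0.05,0,0,0.002,0],[0.05,0,0,0,0]]]' >/dev/null && python3 fz.py 5; python3 -c "from plant import *;print(get_state()['eef_pos'])"
```

```text
z 0.0409 F [0.4, 0.2, -0.7] ff 32.8 op 0.691
z 0.0368 F [-0.5, 1.1, -1.3] ff 32.8 op 0.696
z 0.0348 F [-0.4, -0.8, -0.3] ff 32.8 op 0.689
z 0.0333 F [1.7, -0.1, 0.5] ff 32.9 op 0.69
z 0.0328 F [-2.2, 0.2, 8.9] ff 33.7 op 0.688
[ 0.49986392 -0.0376387   0.03277062]
```

```bash
python3 -m handwheel '[[[0.085,0,0,-0.002,0],[0.085,0,0,0,0],[0.085,0,0,0,0],[0.085,0,0,0,0],[0.085,0,0,-0.02,0],[0.085,0,0,-0.03,0],[0.085,0,0,-0.03,0],[0.085,0.025,0.024,-0.005,0],[0.085,0.025,0.024,0,0],[0.085,0.025,0.024,0,0],[0.085,0.025,0.024,0,0],[0.085,0.025,0.024,0,0]]]' >/dev/null && python3 -m handwheel '[[[0.085,0.025,0.024,0,0],[0.085,0.025,0.024,0,0],[0.085,0.025,0.024,0,0],[0.085,0,0,0,-6],[0.085,0,0,0,-6],[0.085,0,0,0,-6],[0.085,0,0,0,-6],[0.085,0,0,0,-6],[0.085,0,0,0,0],[0.085,0,0,0,0],[0.085,0,0,0,0]]]' 
python3 - <<'E'
from h import *
s,C,I=look([('basket_4_mid',.014)],'w12.png'); blob(s,C,I,.028)
E
```

```text
time: 29.47
eef_pos: [0.6249, -0.284, 0.1174]
tcp_rot: [0.996, 0.094, -0.0, -0.0]
contact_force: [-0.5, 0.8, 0.4]
opening: 0.993
finger_force: 0.0
t 29.47 tcp [ 0.6249 -0.284   0.1174] yaw 10.81 op 0.993
basket_4_mid 0.9 [320.6 229.3] [ 0.6256 -0.2896  0.014 ] toolrel [-0.0003  0.0057  0.1034]
[ 233    0  107   54 3131] [ 759.4 -239.7] [31.  68.6] yaw -79.1 toolrel [ 0.1405 -0.0182]
[  451    14   189   237 26573] [ 707.6 -438.1] [168.6 134.3] yaw 24.9 toolrel [0.0524 0.167 ]
[ 284  162   74  136 5416] [ 626.1 -289.3] [106.5  54.6] yaw 11.2 toolrel [0.0002 0.0055]
[   0  232   81   58 2906] [555.4 -77.8] [61.5 47.9] yaw 87.5 toolrel [-0.0295 -0.2155]
```

```bash
python3 -m handwheel '[[[0.085,0,0.0055,0.03,0],[0.085,0,0,0.03,0],[0.085,0,0,0.03,0],[0.085,0,0,0.025,0],[0.085,0,0,0.015,0],[0.085,0,0,0.007,0],[0.085,0,0,0.004,0],[0.085,0,0,0,0],[0.085,0,0,0,0]]]' >/dev/null && python3 fz.py 4 && python3 -m handwheel '[[[0.05,0,0,0,0],[0.05,0,0,0,0],[0.05,0,0,0,0],[0.05,0,0,0,0],[0.05,0,0,0,0],[0.05,0,0,0,0]]]' && python3 fz.py 20
```

```text
z -0.0214 F [0.0, -0.3, 1.7] ff 0.0 op 0.997
time: 30.82
eef_pos: [0.6273, -0.2903, -0.0212]
tcp_rot: [0.995, 0.095, 0.001, 0.001]
contact_force: [-0.7, 0.4, 4.8]
opening: 0.687
finger_force: 33.9
z -0.0212 F [-0.7, 0.4, 4.8] ff 33.9 op 0.687
```

```bash
python3 -m handwheel '[[[0.05,0,0,-0.005,0],[0.05,0,0,-0.015,0],[0.05,0,0,-0.02,0],[0.05,0,0,-0.02,0],[0.05,0,0,-0.02,0],[0.05,0,0,-0.02,0],[0.05,0,0,-0.015,3],[0.05,0,0,-0.005,6],[0.05,0,0,0,7],[0.05,0,0,0,7],[0.05,0,0,0,5],[0.05,0,0,0,2]]]' >/dev/null&& python3 -m handwheel '[[[0.05,-0.0076,-0.0074,0,0],[0.05,-0.0178,-0.0172,0,0],[0.05,-0.0254,-0.0246,0,0],[0.05,-0.0254,-0.0246,0,0],[0.05,-0.0254,-0.0246,0,0],[0.05,-0.0254,-0.0246,0,0],[0.05,-0.0254,-0.0246,0,0],[0.05,-0.0254,-0.0246,0,0],[0.05,-0.0178,-0.0172,0,0],[0.05,-0.0076,-0.0074,0,0],[0.05,0,0,0,0],[0.05,0,0,0,0]]]' >/dev/null
python3 -m handwheel '[[[0.05,0,0,0,0],[0.05,0,0,0,0]]]'
python3 - <<'E'
from h import *
s,C,I=look([]); r=R.from_quat(s['tcp_rot']).as_matrix();print((r.T@(np.array([.5000,-.0377,.0506])-s['eef_pos'])).round(4),s['finger_force'])
g=cv2.cvtColor(I,cv2.COLOR_BGR2GRAY)[195:250,285:345]; up=cv2.resize(g,None,fx=4,fy=4,interpolation=cv2.INTER_CUBIC)
c=cv2.HoughCircles(up,cv2.HOUGH_GRADIENT,1.5,20,param1=80,param2=15,minRadius=48,maxRadius=70)
print(None if c is None else [[285+a/4,195+b/4,q/4] for a,b,q in c[0][:3]])
E
```

```text
time: 32.98
eef_pos: [0.4991, -0.0384, 0.0972]
tcp_rot: [0.986, -0.166, 0.0, 0.0]
contact_force: [0.0, 0.4, -0.8]
opening: 0.692
finger_force: 33.2
t 32.98 tcp [ 0.4991 -0.0384  0.0972] yaw -19.13 op 0.692
[ 0.0006 -0.0009  0.0466] 33.225175738334656
[[np.float32(312.1875), np.float32(218.4375), np.float32(14.475)]]
```

```bash
python3 -m handwheel '[[[0.05,0.0006,-0.0007,0.01,0],[0.05,0,0,0.012,0],[0.05,0,0,0.01,0],[0.05,0,0,0.005,0],[0.05,0,0,0,0],[0.05,0,0,0,0]]]' >/dev/null; python3 fz.py 5 &&
python3 -m handwheel '[[[0.05,0,0,0.003,0],[0.05,0,0,0.002,0],[0.05,0,0,0,0]]]' >/dev/null && python3 fz.py 5 &&
python3 -m handwheel '[[[0.05,0,0,0.002,0],[0.05,0,0,0,0]]]' >/dev/null && python3 fz.py 5 &&
python3 -m handwheel '[[[0.05,0,0,0.002,0],[0.05,0,0,0,0]]]' >/dev/null && python3 fz.py 5 &&
python3 -m handwheel '[[[0.05,0,0,0.002,0],[0.05,0,0,0,0]]]' >/dev/null && python3 fz.py 5 &&
python3 -m handwheel '[[[0.05,0,0,0.002,0],[0.05,0,0,0,0]]]' >/dev/null && python3 fz.py 5 &&
python3 -m handwheel '[[[0.05,0,0,0.002,0],[0.05,0,0,0,0]]]' >/dev/null && python3 fz.py 5&&
python3 -m handwheel '[[[0.05,0,0,0.002,0],[0.05,0,0,0,0]]]' >/dev/null && python3 fz.py 5; python3 -c "from plant import *;print(get_state()['eef_pos'])"
```

```text
z 0.0588 F [0.5, -0.3, 0.2] ff 33.2 op 0.692
z 0.0548 F [-0.6, -0.4, -1.0] ff 33.2 op 0.687
z 0.0528 F [-0.5, -0.6, -1.3] ff 33.2 op 0.694
z 0.0511 F [-0.4, 0.9, 0.6] ff 33.3 op 0.693
z 0.0507 F [-3.2, 2.3, 8.5] ff 34.3 op 0.687
[ 0.49985182 -0.03659702  0.05067379]
```

```bash
python3 -m handwheel '[[[0.085,0,0,-0.002,0],[0.085,0,0,0,0],[0.085,0,0,0,0],[0.085,0,0,0,0],[0.085,0,0,-0.02,0],[0.085,0,0,-0.03,0],[0.085,0,0,-0.015,0],[0.085,-0.0177,-0.0337,-0.005,0],[0.085,-0.0177,-0.0337,0,0],[0.085,-0.0177,-0.0337,0,0],[0.085,-0.0177,-0.0337,0,0],[0.085,-0.0177,-0.0337,0,0]]]' >/dev/null && python3 -m handwheel '[[[0.085,-0.0177,-0.0337,0,0],[0.085,-0.0177,-0.0337,0,0],[0.085,-0.0177,-0.0337,0,0],[0.085,0,0,0,-5],[0.085,0,0,0,-5],[0.085,0,0,0,0],[0.085,0,0,0,0],[0.085,0,0,0,0],[0.085,0,0,0,0]]]' 
python3 - <<'E'
from h import *
s,C,I=look([('lid_handle',.046)],'w13.png'); ol('lid_handle',s,C,.012); blob(s,C,I,.012)
E
```

```text
time: 36.03
eef_pos: [0.4534, 0.2638, 0.1207]
tcp_rot: [0.997, -0.08, -0.0, 0.0]
contact_force: [0.5, -0.4, 0.4]
opening: 0.998
finger_force: 0.0
t 36.03 tcp [0.4534 0.2638 0.1207] yaw -9.19 op 0.998
lid_handle 0.82 [309.7 237.9] [0.4539 0.2668 0.046 ] toolrel [ 0.     -0.003   0.0747]
OL lid_handle 0.58 [0.4558 0.2667] yaw -9.5 rect [454.  266.9] [ 59.7 108.1] 80.4 toolrel [ 0.0018 -0.0032]
[   0    0   55   99 1988] [614.9 446.6] [66.2 18.8] yaw 2.7 toolrel [ 0.1302 -0.2062]
[   0   65   37  137 1691] [559.8 478.5] [19.1 99.4] yaw -8.3 toolrel [ 0.0707 -0.2289]
[ 274  160   73  129 6055] [453.6 266.9] [ 58.5 107.3] yaw -9.1 toolrel [-0.0003 -0.0031]
```

View pics/w13.png

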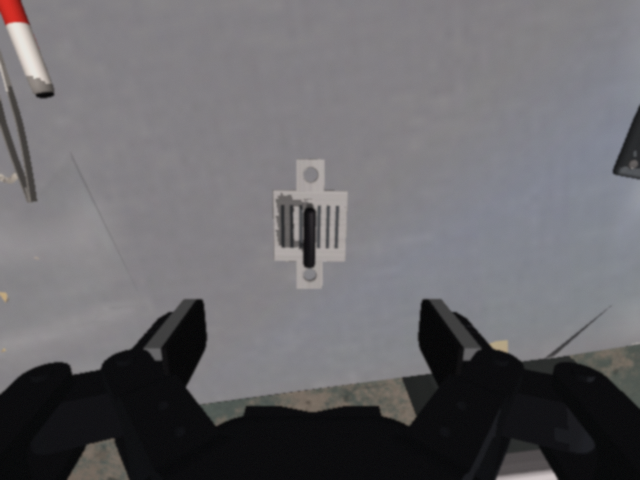

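The lid is at (311,225) with its handle bar at (310,238). The network, outline and blob all agree to 2 mm. I'll grasp the handle.

```bash
python3 -m handwheel '[[[0.085,0,-0.003,0.03,0],[0.06,0,0,0.03,0],[0.05,0,0,0.03,0],[0.045,0,0,0.02,0],[0.045,0,0,0.012,0],[0.045,0,0,0.006,0],[0.045,0,0,0.003,0],[0.045,0,0,0,0],[0.045,0,0,0,0]]]' >/dev/null && python3 fz.py 4 && python3 -m handwheel '[[[0,0,0,0,0],[0,0,0,0,0],[0,0,0,0,0],[0,0,0,0,0],[0,0,0,0,0],[0,0,0,0,0],[0,0,0,0,0]]]' 40 && python3 fz.py 20
```

```text
z -0.0088 F [-0.2, -0.3, 0.3] ff 0.0 op 0.528
time: 37.52
eef_pos: [0.4543, 0.2674, -0.0095]
tcp_rot: [0.997, -0.079, 0.0, -0.0]
contact_force: [-0.8, -2.3, 4.8]
opening: 0.098
finger_force: 42.2
z -0.0095 F [-0.8, -2.3, 4.8] ff 42.2 op 0.098
```

```bash
python3 -m handwheel '[[[0,0,0,-0.005,0],[0,0,0,-0.015,0],[0,0,0,-0.02,0],[0,0,0,-0.025,0],[0,0,0,-0.025,0],[0,0,0,-0.025,0],[0,0,0,-0.02,3],[0,0,0,-0.005,4],[0,0,0,0,3],[0,0,0,0,0]]]' >/dev/null&& python3 -m handwheel '[[[0,0.0054,0.0102,0,0],[0,0.0125,0.0239,0,0],[0,0.0179,0.0341,0,0],[0,0.0179,0.0341,0,0],[0,0.0179,0.0341,0,0],[0,0.0179,0.0341,0,0],[0,0.0179,0.0341,0,0],[0,0.0179,0.0341,0,0],[0,0.0125,0.0239,0,0],[0,0.0054,0.0102,0,0],[0,0,0,0,0],[0,0,0,0,0]]]' >/dev/null
python3 -m handwheel '[[[0,0,0,0,0],[0,0,0,0,0]]]'
python3 - <<'E'
from h import *
s,C,I=look([]); r=R.from_quat(s['tcp_rot']).as_matrix();print((r.T@(np.array([.5000,-.0375,.0825])-s['eef_pos'])).round(4),s['finger_force'])
z=s['eef_pos'][2]+.0095+.012
g=cv2.cvtColor(I,cv2.COLOR_BGR2GRAY); up=cv2.resize(g[165:235,277:347],None,fx=4,fy=4,interpolation=cv2.INTER_CUBIC)
c=cv2.HoughCircles(up,cv2.HOUGH_GRADIENT,1.5,20,param1=80,param2=15,minRadius=34,maxRadius=60)
for a,b,q in ([] if c is None else c[0][:3]):
    w=px2w(C,[277+a/4,165+b/4],z)[0]; print(277+a/4,165+b/4,q/4,(r.T@(w-s['eef_pos'])).round(4))
cv2.imwrite('pics/w14.png',I[100:450,150:490])
E
```

```text
time: 39.52
eef_pos: [0.4996, -0.0358, 0.1295]
tcp_rot: [0.986, -0.165, -0.0, -0.0]
contact_force: [0.4, 0.1, -0.8]
opening: 0.097
finger_force: 41.5
t 39.52 tcp [ 0.4996 -0.0358  0.1295] yaw -18.94 op 0.097
[0.001  0.0015 0.047 ] 41.45457744598389
300.0625 181.6875 12.7 [ 0.0513 -0.0065 -0.0215]
315.4375 203.8125 10.4875 [ 0.0417  0.0001 -0.0215]
300.0625 193.6875 12.6625 [ 0.0461 -0.0065 -0.0215]
```

View pics/w14.png

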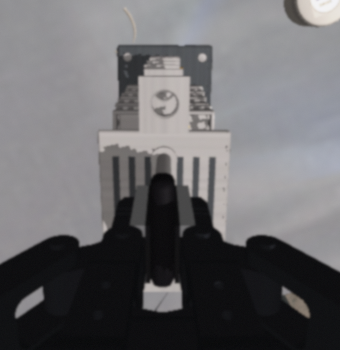

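The lid is held level with its ear hole at crop (165,103) over the stack's ears. The offset is only about 1.5 mm. Lowering it now.

```bash
python3 -m handwheel '[[[0,0.001,0.0013,0.01,0.2],[0,0,0,0.012,0],[0,0,0,0.01,0],[0,0,0,0.004,0],[0,0,0,0,0],[0,0,0,0,0]]]' >/dev/null; python3 fz.py 5 &&
python3 -m handwheel '[[[0,0,0,0.003,0],[0,0,0,0.002,0],[0,0,0,0,0]]]' >/dev/null && python3 fz.py 5 &&
python3 -m handwheel '[[[0,0,0,0.002,0],[0,0,0,0,0]]]' >/dev/null && python3 fz.py 5 &&
python3 -m handwheel '[[[0,0,0,0.002,0],[0,0,0,0,0]]]' >/dev/null && python3 fz.py 5 &&
python3 -m handwheel '[[[0,0,0,0.002,0],[0,0,0,0,0]]]' >/dev/null && python3 fz.py 5 &&
python3 -m handwheel '[[[0,0,0,0.002,0],[0,0,0,0,0]]]' >/dev/null && python3 fz.py 5 &&
python3 -m handwheel '[[[0,0,0,0.002,0],[0,0,0,0,0]]]' >/dev/null && python3 fz.py 5&&
python3 -m handwheel '[[[0,0,0,0.002,0],[0,0,0,0,0]]]' >/dev/null && python3 fz.py 5; python3 -c "from plant import *;print(get_state()['eef_pos'])"
```

```text
z 0.0931 F [0.3, -0.0, -0.8] ff 41.4 op 0.098
z 0.0887 F [-0.7, -0.9, -1.2] ff 41.4 op 0.095
z 0.0867 F [-1.3, -0.1, -1.9] ff 41.4 op 0.098
z 0.0847 F [-0.7, -1.3, 0.1] ff 41.6 op 0.104
z 0.0837 F [-0.7, 1.0, 3.4] ff 42.1 op 0.096
z 0.0834 F [-3.0, 1.1, 10.5] ff 43.0 op 0.099
[ 0.50178607 -0.03883545  0.08343064]
```

```bash
python3 -m handwheel '[[[0.04,0,0,-0.001,0],[0.04,0,0,0,0],[0.04,0,0,0,0],[0.04,0,0,0,0],[0.04,0,0,-0.015,0],[0.04,0,0,-0.025,0],[0.04,0,0,-0.03,0],[0.04,0,0,-0.02,0],[0.04,0,0,0,0],[0.04,0,0,0,0],[0.04,0,0,0,0]]]'
python3 - <<'E'
from h import *
s,C,I=look([]); r=R.from_quat(s['tcp_rot']).as_matrix(); g=cv2.cvtColor(I,cv2.COLOR_BGR2GRAY); zr=.104; out=[]
for sx in (1,-1):
    P=np.array([.4998,-.0375,zr])+sx*.042*np.array([np.cos(np.radians(-19.15)),np.sin(np.radians(-19.15)),0]); uv=w2px(C,P)[0]; u,v=np.round(uv).astype(int); k=14
    up=cv2.resize(g[v-k:v+k+1,u-k:u+k+1],None,fx=6,fy=6,interpolation=cv2.INTER_CUBIC)
    rad=6*360*.0055/.23; c=cv2.HoughCircles(up,cv2.HOUGH_GRADIENT,1.5,15,param1=80,param2=14,minRadius=int(rad*.75),maxRadius=int(rad*1.25))
    print('exp',uv.round(1),[] if c is None else [(round(u-k+a/6-.4,1),round(v-k+b/6-.4,1),round(q/6,1)) for a,b,q in c[0][:3]])
A=g[150:330,262:372]; cv2.imwrite('pics/w15.png',cv2.resize(A,None,fx=3,fy=3,interpolation=cv2.INTER_CUBIC))
E
```

```text
time: 41.9
eef_pos: [0.4997, -0.0386, 0.1704]
tcp_rot: [0.986, -0.167, -0.001, -0.0]
contact_force: [0.3, 0.1, -0.6]
opening: 0.471
finger_force: 0.0
t 41.9 tcp [ 0.4997 -0.0386  0.1704] yaw -19.27 op 0.471
exp [312.2 180.8] []
exp [312.3 295.8] [(np.float64(310.2), np.float64(286.7), np.float32(7.2)), (np.float64(312.7), np.float64(284.2), np.float32(8.9)), (np.float64(313.2), np.float64(286.7), np.float32(10.2))]
```

View pics/w15.png

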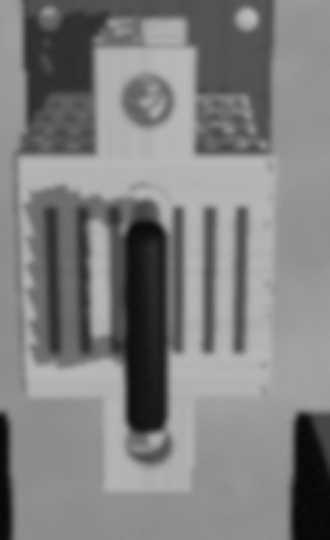

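The lid sits square. Its holes are at full-frame (311,183) and (312,297), within about 1 mm of expected. Next, the rods.

```bash
python3 -m handwheel '[[[0.04,0.003,0.025,-0.01,0],[0.04,0.003,0.038,-0.01,0],[0.04,0.003,0.038,0,0],[0.04,0.003,0.038,0,0],[0.04,0.003,0.038,0,0],[0.04,0.001,0.015,0,0],[0.04,0,0,0,0],[0.04,0,0,0,0],[0.04,0,0,0,0]]]'
cat >> h.py <<'E'
def bright(s,C,I,P,k=26):
    "head: brightest round blob near expected P"
    r=R.from_quat(s['tcp_rot']).as_matrix(); u,v=np.round(w2px(C,P)[0]).astype(int)
    g=cv2.cvtColor(I,cv2.COLOR_BGR2GRAY)[v-k:v+k+1,u-k:u+k+1]; up=cv2.resize(g,None,fx=4,fy=4,interpolation=cv2.INTER_CUBIC)
    d=np.linalg.norm(P-C[3]); rad=4*C[0]*.007/d
    c=cv2.HoughCircles(up,cv2.HOUGH_GRADIENT,1.5,15,param1=80,param2=14,minRadius=int(rad*.8),maxRadius=int(rad*1.25))
    print('exp',u,v,'rad',round(rad/4,1))
    for a,b,q in ([] if c is None else c[0][:3]):
        w=px2w(C,[u-k+a/4-.4,v-k+b/4-.4],P[2])[0]; print('  circ',round(u-k+a/4,1),round(v-k+b/4,1),round(q/4,1),w.round(4),'toolrel',(r.T@(w-s['eef_pos'])).round(4))
E
python3 - <<'E'
from h import *
s,C,I=look([('rod_1_head',.133),('rod_stand',0)],'w16.png')
ol('rod_stand',s,C,.052)
bright(s,C,I,np.array([.4867,-.2331,.145])); bright(s,C,I,np.array([.4163,-.2177,.145]))
E
```

```text
time: 42.7
eef_pos: [0.4519, -0.2243, 0.1904]
tcp_rot: [0.986, -0.167, -0.001, -0.001]
contact_force: [0.7, -0.0, 0.3]
opening: 0.472
finger_force: 0.0
t 42.7 tcp [ 0.4519 -0.2243  0.1904] yaw -19.25 op 0.472
rod_1_head 0.74 [308.1 193.7] [ 0.4856 -0.2319  0.133 ] toolrel [ 0.0345 -0.0039  0.0573]
rod_stand 0.73 [314.9 211.7] [ 0.4473 -0.2243  0.    ] toolrel [-0.0038  0.0018  0.1904]
OL rod_stand 0.8 [ 0.4528 -0.2261] yaw -12.0 rect [ 450.3 -225.6] [ 40.9 114.6] 78.3 toolrel [0.0017 0.0016]
exp 309 194 rad 11.2
  circ 313.2 193.3 10.1 [ 0.4868 -0.2355  0.145 ] toolrel [ 0.0368 -0.0008  0.0453]
  circ 309.8 187.3 12.0 [ 0.491  -0.2348  0.145 ] toolrel [ 0.0405 -0.0029  0.0453]
  circ 313.9 189.6 11.3 [ 0.4888 -0.2367  0.145 ] toolrel [ 0.0391 -0.0004  0.0453]
exp 322 300 rad 10.2
  circ 325.8 304.9 8.6 [ 0.4124 -0.2187  0.145 ] toolrel [-0.039   0.0079  0.0455]
  circ 326.6 308.7 12.5 [ 0.4096 -0.2183  0.145 ] toolrel [-0.0418  0.0084  0.0455]
  circ 308.9 278.3 10.4 [ 0.4344 -0.2143  0.145 ] toolrel [-0.0197 -0.0036  0.0455]
```

```bash
python3 -m handwheel '[[[0.04,0.0175,-0.0017,0,0],[0.04,0.017,-0.0017,0,0],[0.04,0,0,0.02,0],[0.04,0,0,0.03,0],[0.04,0,0,0.03,0],[0.04,0,0,0.02,0],[0.04,0,0,0.01,0],[0.04,0,0,0.003,0],[0.04,0,0,0,0],[0.04,0,0,0,0]]]' >/dev/null && python3 fz.py 4 && python3 -m handwheel '[[[0,0,0,0,0],[0,0,0,0,0],[0,0,0,0,0],[0,0,0,0,0],[0,0,0,0,0],[0,0,0,0,0],[0,0,0,0,0]]]' 60 && python3 fz.py 20
```

```text
z 0.0804 F [-0.3, 0.3, -0.0] ff 0.0 op 0.467
time: 44.32
eef_pos: [0.487, -0.2343, 0.0803]
tcp_rot: [0.986, -0.167, 0.001, 0.001]
contact_force: [0.3, 1.9, 6.0]
opening: 0.143
finger_force: 58.6
z 0.0803 F [0.3, 1.9, 6.0] ff 58.6 op 0.143
```

```bash
python3 -m handwheel '[[[0,0,0,-0.008,0],[0,0,0,-0.02,0],[0,0,0,-0.025,0],[0,0,0,-0.025,0],[0,0,0,-0.025,0],[0,0,0,-0.025,0],[0,0,0,-0.012,0],[0,0,0,-0.005,0],[0,0,0,0,0],[0,0,0,0,0],[0,0,0,0,0]]]'
python3 - <<'E'
from h import *
z=get_state()['eef_pos'][2]
s,C,I=look([('rod_1_tip',z-.0743),('rod_1_head',z+.053)],'w17.png')
E
```

```text
time: 45.23
eef_pos: [0.485, -0.2328, 0.2215]
tcp_rot: [0.986, -0.167, -0.002, -0.001]
contact_force: [-0.5, 0.1, -0.1]
opening: 0.141
finger_force: 58.7
t 45.23 tcp [ 0.485  -0.2328  0.2215] yaw -19.26 op 0.141
rod_1_tip 0.62 [311.7 239.9] [ 0.4837 -0.2307  0.1472] toolrel [-0.0016 -0.0015  0.0743]
rod_1_head 0.63 [309.7 325.3] [ 0.4859 -0.2309  0.2745] toolrel [-0.     -0.0022 -0.053 ]
```

```bash
python3 -m handwheel '[[[0,0,-0.008,0,0],[0,-0.0012,-0.022,0,0],[0,-0.0012,-0.03,0,0],[0,-0.0012,-0.03,0,0],[0,-0.0012,-0.03,0,0],[0,-0.0012,-0.03,0,0],[0,-0.001,-0.025,0,0],[0,0,-0.01,0,0],[0,0,-0.0046,0,0],[0,0,0,0,0],[0,0,0,0,0],[0,0,0,0,0]]]'
python3 - <<'E'
from h import *
s,p,r=tool(); z=p[2]
print((r.T@(np.array([.5396,-.0510,z])-p)).round(4))
s,C,I=look([('rod_1_tip',z-.0743)],'w18.png')
E
```

```text
time: 46.38
eef_pos: [0.5418, -0.0533, 0.2237]
tcp_rot: [0.986, -0.168, -0.0, 0.0]
contact_force: [-0.1, -0.1, -0.2]
opening: 0.142
finger_force: 58.7
[-0.0028 -0.0014 -0.    ]
t 46.38 tcp [ 0.5418 -0.0533  0.2237] yaw -19.34 op 0.142
rod_1_tip 0.7 [313.9 240.9] [ 0.5394 -0.0526  0.1494] toolrel [-0.0024  0.0001  0.0743]
rod_1_tip 0.2 [481.7 228.2] [ 0.5085 -0.1698  0.1494] toolrel [0.0072 0.1209 0.0743]
```

```bash
python3 -m handwheel '[[[0,-0.0015,-0.0016,0.008,0],[0,0,0,0.012,0],[0,0,0,0.012,0],[0,0,0,0.006,0],[0,0,0,0,0],[0,0,0,0,0]]]' >/dev/null; python3 fz.py 5 &&
python3 -m handwheel '[[[0,0,0,0.003,0],[0,0,0,0.003,0],[0,0,0,0,0]]]' >/dev/null && python3 fz.py 5 &&
python3 -m handwheel '[[[0,0,0,0.003,0],[0,0,0,0.003,0],[0,0,0,0,0]]]' >/dev/null && python3 fz.py 5 &&
python3 -m handwheel '[[[0,0,0,0.003,0],[0,0,0,0.003,0],[0,0,0,0,0]]]' >/dev/null && python3 fz.py 5 &&
python3 -m handwheel '[[[0,0,0,0.003,0],[0,0,0,0.003,0],[0,0,0,0,0]]]' >/dev/null && python3 fz.py 5 &&
python3 -m handwheel '[[[0,0,0,0.003,0],[0,0,0,0.003,0],[0,0,0,0,0]]]' >/dev/null && python3 fz.py 5 &&
python3 -m handwheel '[[[0,0,0,0.003,0],[0,0,0,0.003,0],[0,0,0,0,0]]]' >/dev/null && python3 fz.py 5; python3 -c "from plant import *;print(get_state()['eef_pos'])"
```

```text
z 0.1846 F [0.3, -0.9, -1.0] ff 58.7 op 0.142
z 0.1796 F [0.3, -0.3, -0.4] ff 58.7 op 0.143
z 0.1731 F [-0.4, 0.9, -1.2] ff 58.7 op 0.141
z 0.167 F [-0.0, -1.2, 0.2] ff 58.7 op 0.145
z 0.161 F [0.8, -0.3, -1.1] ff 58.7 op 0.145
z 0.155 F [-0.9, -0.3, -1.2] ff 58.7 op 0.14
z 0.149 F [-0.4, -0.0, -0.5] ff 58.7 op 0.143
[ 0.54061147 -0.05012522  0.14898577]
```

```bash
for i in 1; do python3 fz.py 5; done;
python3 -m handwheel '[[[0,0,0,0.004,0],[0,0,0,0.004,0],[0,0,0,0,0]]]' >/dev/null && python3 fz.py 5 &&
python3 -m handwheel '[[[0,0,0,0.004,0],[0,0,0,0.004,0],[0,0,0,0,0]]]' >/dev/null && python3 fz.py 5 &&
python3 -m handwheel '[[[0,0,0,0.004,0],[0,0,0,0.004,0],[0,0,0,0,0]]]' >/dev/null && python3 fz.py 5 &&
python3 -m handwheel '[[[0,0,0,0.004,0],[0,0,0,0.004,0],[0,0,0,0,0]]]' >/dev/null && python3 fz.py 5 &&
python3 -m handwheel '[[[0,0,0,0.003,0],[0,0,0,0.003,0],[0,0,0,0,0]]]' >/dev/null && python3 fz.py 5 &&
python3 -m handwheel '[[[0,0,0,0.003,0],[0,0,0,0.003,0],[0,0,0,0,0]]]' >/dev/null && python3 fz.py 5 &&
python3 -m handwheel '[[[0,0,0,0.002,0],[0,0,0,0.002,0],[0,0,0,0,0]]]' >/dev/null && python3 fz.py 5; python3 -c "from plant import *;print(get_state()['eef_pos'])"
```

```text
z 0.149 F [-0.4, -0.0, -0.5] ff 58.7 op 0.143
z 0.1407 F [-0.1, 0.1, -0.3] ff 58.7 op 0.141
z 0.1327 F [-0.4, 0.6, -0.2] ff 58.7 op 0.139
z 0.1248 F [0.2, 0.5, -1.3] ff 58.7 op 0.14
z 0.1168 F [-0.2, 0.2, -0.3] ff 58.7 op 0.147
z 0.1111 F [-0.3, 0.5, -0.9] ff 58.7 op 0.144
z 0.1052 F [-0.0, -0.4, -1.8] ff 58.7 op 0.139
z 0.1016 F [-0.5, 0.2, -0.1] ff 58.7 op 0.141
[ 0.54101568 -0.05019219  0.10156249]
```

```bash

python3 -m handwheel '[[[0,0,0,0.002,0],[0,0,0,0.002,0],[0,0,0,0,0]]]' >/dev/null && python3 fz.py 22 &&
python3 -m handwheel '[[[0,0,0,0.002,0],[0,0,0,0,0]]]' >/dev/null && python3 fz.py 22 &&
python3 -m handwheel '[[[0,0,0,0.002,0],[0,0,0,0,0]]]' >/dev/null && python3 fz.py 22 &&
python3 -m handwheel '[[[0,0,0,0.002,0],[0,0,0,0,0]]]' >/dev/null && python3 fz.py 22 &&
python3 -m handwheel '[[[0,0,0,0.002,0],[0,0,0,0,0]]]' >/dev/null && python3 fz.py 22 &&
python3 -m handwheel '[[[0,0,0,0.002,0],[0,0,0,0,0]]]' >/dev/null && python3 fz.py 22 &&
python3 -m handwheel '[[[0,0,0,0.002,0],[0,0,0,0,0]]]' >/dev/null && python3 fz.py 22 &&
python3 -m handwheel '[[[0,0,0,0.002,0],[0,0,0,0,0]]]' >/dev/null && python3 fz.py 22 &&
python3 -m handwheel '[[[0,0,0,0.002,0],[0,0,0,0,0]]]' >/dev/null && python3 fz.py 22 &&
python3 -m handwheel '[[[0,0,0,0.001,0],[0,0,0,0,0]]]' >/dev/null && python3 fz.py 22
```

```text
z 0.0975 F [-0.6, -0.4, 0.5] ff 58.8 op 0.14
z 0.0957 F [-0.5, 0.3, 0.3] ff 58.8 op 0.141
z 0.0937 F [-0.3, -0.7, -0.4] ff 58.8 op 0.145
z 0.0916 F [0.4, 0.2, 1.5] ff 58.8 op 0.143
z 0.0896 F [0.3, -0.8, 1.1] ff 58.9 op 0.143
z 0.0878 F [-0.1, -1.1, 1.4] ff 58.9 op 0.144
z 0.0856 F [0.2, -2.0, 1.3] ff 58.9 op 0.138
z 0.0832 F [-0.0, -2.6, -0.3] ff 58.9 op 0.142
z 0.0824 F [0.2, -1.9, 3.4] ff 59.3 op 0.143
z 0.0823 F [-0.8, -1.2, 7.8] ff 59.6 op 0.142
```

```bash

python3 -m handwheel '[[[0,0,0,0.002,0],[0,0,0,0,0]]]' >/dev/null && python3 fz.py 22 &&
python3 -m handwheel '[[[0,0,0,0.002,0],[0,0,0,0,0]]]' >/dev/null && python3 fz.py 22 &&
python3 -m handwheel '[[[0,0,0,0.002,0],[0,0,0,0,0]]]' >/dev/null && python3 fz.py 22
```

```text
z 0.0819 F [-1.4, -1.6, 11.7] ff 60.1 op 0.141
z 0.0815 F [-3.1, -1.9, 17.0] ff 60.6 op 0.143
z 0.0812 F [-2.8, -1.3, 21.9] ff 61.2 op 0.14
```

```bash
python3 -m handwheel '[[[0.04,0,0,-0.005,0],[0.04,0,0,0,0],[0.04,0,0,0,0],[0.04,0,0,0,0],[0.04,0,0,-0.02,0],[0.04,0,0,-0.035,0],[0.04,0,0,-0.035,0],[0.04,0,0,-0.015,0],[0.04,-0.0092,0.0285,0,0],[0.04,-0.0092,0.0285,0,0],[0.04,-0.0092,0.0285,0,0],[0.04,-0.0092,0.0285,0,0]]]' >/dev/null && python3 -m handwheel '[[[0.04,-0.0092,0.0285,0,0],[0.04,-0.0092,0.0285,0,0],[0.04,-0.0092,0.0285,0,0],[0.04,0,0,0,0],[0.04,0,0,0,0],[0.04,0,0,0,0],[0.04,0,0,0,0]]]'
python3 - <<'E'
from h import *
s,C,I=look([('rod_2_head',.133),('rod_stand',0)],'w19.png'); r=R.from_quat(s['tcp_rot']).as_matrix(); print((r.T@(np.array([.4145,-.218,.0803])-s['eef_pos'])).round(4))
ol('rod_stand',s,C,.052)
E
```

```text
time: 54.07
eef_pos: [0.4147, -0.2164, 0.1842]
tcp_rot: [0.986, -0.167, -0.0, -0.001]
contact_force: [-0.5, 0.2, 0.7]
opening: 0.472
finger_force: 0.0
t 54.07 tcp [ 0.4147 -0.2164  0.1842] yaw -19.2 op 0.472
rod_2_head 0.72 [318.7 249.1] [ 0.4122 -0.2188  0.133 ] toolrel [-0.0015  0.0032  0.0512]
rod_2_head 0.48 [107.7 232.3] [ 0.4685 -0.0918  0.133 ] toolrel [ 0.0099 -0.1352  0.0513]
rod_stand 0.65 [ 87.5 141.6] [ 0.5489 -0.0315  0.    ] toolrel [ 0.0661 -0.2186  0.1843]
[0.0005 0.0017 0.1039]
OL rod_stand 0.77 [ 0.4541 -0.2263] yaw -12.9 rect [ 449.4 -225.2] [ 41.8 113.2] 77.8 toolrel [ 0.0406 -0.0034]
```

```bash
python3 -m handwheel '[[[0.04,-0.0005,0.0022,0.02,0],[0.04,0,0,0.03,0],[0.04,0,0,0.03,0],[0.04,0,0,0.016,0],[0.04,0,0,0.007,0],[0.04,0,0,0,0],[0.04,0,0,0,0],[0.04,0,0,0,0]]]' >/dev/null && python3 fz.py 4 && python3 -m handwheel '[[[0,0,0,0,0],[0,0,0,0,0],[0,0,0,0,0],[0,0,0,0,0],[0,0,0,0,0],[0,0,0,0,0],[0,0,0,0,0]]]' 60 && python3 fz.py 20 && python3 -m handwheel '[[[0,0,0,-0.008,0],[0,0,0,-0.02,0],[0,0,0,-0.025,0],[0,0,0,-0.025,0],[0,0,0,-0.025,0],[0,0,0,-0.025,0],[0,0,0,-0.012,0],[0,0,0,-0.005,0],[0,0,0,0,0],[0,0,0,0,0],[0,0,0,0,0]]]'
python3 - <<'E'
from h import *
z=get_state()['eef_pos'][2]
s,C,I=look([('rod_2_tip',z-.0743)],'w20.png'); p=s['eef_pos']; r=R.from_quat(s['tcp_rot']).as_matrix()
print((r.T@(np.array([.4602,-.0234,z])-p)).round(4))
E
```

```text
z 0.0835 F [-0.4, 0.6, -0.1] ff 0.0 op 0.467
time: 55.52
eef_pos: [0.414, -0.2198, 0.0829]
tcp_rot: [0.986, -0.167, 0.001, 0.0]
contact_force: [-0.0, 0.5, 5.5]
opening: 0.139
finger_force: 58.5
z 0.0829 F [-0.0, 0.5, 5.5] ff 58.5 op 0.139
time: 56.43
eef_pos: [0.4123, -0.2185, 0.2246]
tcp_rot: [0.986, -0.167, -0.002, -0.001]
contact_force: [0.4, -0.4, -0.3]
opening: 0.14
finger_force: 58.6
t 56.43 tcp [ 0.4123 -0.2185  0.2246] yaw -19.26 op 0.14
rod_2_tip 0.97 [312.1 238.9] [ 0.4117 -0.2169  0.1503] toolrel [-0.0009 -0.0012  0.0743]
[-0.0192 -0.2     0.0003]
```

```bash
python3 -m handwheel '[[[0,0,-0.008,0,0],[0,-0.0036,-0.022,0,0],[0,-0.0036,-0.032,0,0],[0,-0.0036,-0.032,0,0],[0,-0.0036,-0.032,0,0],[0,-0.0036,-0.032,0,0],[0,0,-0.026,0,0],[0,0,-0.011,0,0],[0,0,-0.0055,0,0],[0,0,0,0,0],[0,0,0,0,0],[0,0,0,0,0]]]'
python3 - <<'E'
from h import *
s,p,r=tool(); z=p[2]
print((r.T@(np.array([.461,-.0229,z])-p)).round(4))
s,C,I=look([('rod_2_tip',z-.0743)],'w21.png')
E
```

```text
time: 57.53
eef_pos: [0.4622, -0.025, 0.2267]
tcp_rot: [0.986, -0.168, -0.0, 0.0]
contact_force: [0.3, -0.2, -0.9]
opening: 0.136
finger_force: 58.7
[-0.0019 -0.0016 -0.    ]
t 57.53 tcp [ 0.4622 -0.025   0.2267] yaw -19.34 op 0.136
rod_2_tip 0.86 [315.3 236.5] [ 0.4627 -0.0264  0.1524] toolrel [0.0009 0.0012 0.0743]
rod_2_tip 0.29 [490.3 152.9] [ 0.479  -0.158   0.1524] toolrel [0.0599 0.1199 0.0743]
```

```bash
python3 -m handwheel '[[[0,-0.002,-0.0016,0.008,0],[0,0,0,0.012,0],[0,0,0,0.012,0],[0,0,0,0.006,0],[0,0,0,0,0],[0,0,0,0,0]]]' >/dev/null; python3 fz.py 5 &&
python3 -m handwheel '[[[0,0,0,0.003,0],[0,0,0,0.003,0],[0,0,0,0,0]]]' >/dev/null && python3 fz.py 5 &&
python3 -m handwheel '[[[0,0,0,0.003,0],[0,0,0,0.003,0],[0,0,0,0,0]]]' >/dev/null && python3 fz.py 5 &&
python3 -m handwheel '[[[0,0,0,0.003,0],[0,0,0,0.003,0],[0,0,0,0,0]]]' >/dev/null && python3 fz.py 5 &&
python3 -m handwheel '[[[0,0,0,0.003,0],[0,0,0,0.003,0],[0,0,0,0,0]]]' >/dev/null && python3 fz.py 5 &&
python3 -m handwheel '[[[0,0,0,0.003,0],[0,0,0,0.003,0],[0,0,0,0,0]]]' >/dev/null && python3 fz.py 5 &&
python3 -m handwheel '[[[0,0,0,0.003,0],[0,0,0,0.003,0],[0,0,0,0,0]]]' >/dev/null && python3 fz.py 5; python3 -c "from plant import *;print(get_state()['eef_pos'])"
```

```text
z 0.1878 F [0.2, 0.3, 0.5] ff 58.7 op 0.142
z 0.1825 F [-0.4, -0.4, -0.0] ff 58.7 op 0.136
z 0.1762 F [-0.4, -0.5, -1.2] ff 58.7 op 0.137
z 0.1701 F [-0.9, -0.1, -1.1] ff 58.8 op 0.141
z 0.164 F [0.2, 0.6, -0.6] ff 58.8 op 0.137
z 0.158 F [0.6, -0.5, -0.9] ff 58.8 op 0.138
z 0.152 F [-0.1, -0.8, -0.5] ff 58.8 op 0.138
[ 0.46069899 -0.02172269  0.15202639]
```

```bash

python3 -m handwheel '[[[0,0,0,0.004,0],[0,0,0,0.004,0],[0,0,0,0,0]]]' >/dev/null && python3 fz.py 5 &&
python3 -m handwheel '[[[0,0,0,0.004,0],[0,0,0,0.004,0],[0,0,0,0,0]]]' >/dev/null && python3 fz.py 5 &&
python3 -m handwheel '[[[0,0,0,0.004,0],[0,0,0,0.004,0],[0,0,0,0,0]]]' >/dev/null && python3 fz.py 5 &&
python3 -m handwheel '[[[0,0,0,0.004,0],[0,0,0,0.004,0],[0,0,0,0,0]]]' >/dev/null && python3 fz.py 5 &&
python3 -m handwheel '[[[0,0,0,0.004,0],[0,0,0,0.003,0],[0,0,0,0,0]]]' >/dev/null && python3 fz.py 5 &&
python3 -m handwheel '[[[0,0,0,0.003,0],[0,0,0,0.003,0],[0,0,0,0,0]]]' >/dev/null && python3 fz.py 5 &&
python3 -m handwheel '[[[0,0,0,0.002,0],[0,0,0,0.002,0],[0,0,0,0,0]]]' >/dev/null && python3 fz.py 14 &&
python3 -m handwheel '[[[0,0,0,0.002,0],[0,0,0,0.002,0],[0,0,0,0,0]]]' >/dev/null && python3 fz.py 14 &&
python3 -m handwheel '[[[0,0,0,0.002,0],[0,0,0,0.002,0],[0,0,0,0,0]]]' >/dev/null && python3 fz.py 16 &&
python3 -m handwheel '[[[0,0,0,0.002,0],[0,0,0,0.002,0],[0,0,0,0,0]]]' >/dev/null && python3 fz.py 16 &&
python3 -m handwheel '[[[0,0,0,0.002,0],[0,0,0,0,0]]]' >/dev/null && python3 fz.py 16; python3 -c "from plant import *;print(get_state()['eef_pos'])"
```

```text
z 0.1437 F [-0.7, -0.6, -1.5] ff 58.8 op 0.141
z 0.1357 F [1.0, 0.1, -0.3] ff 58.8 op 0.139
z 0.1278 F [0.1, 0.5, -0.9] ff 58.8 op 0.146
z 0.1198 F [-0.1, -0.1, -0.4] ff 58.8 op 0.14
z 0.113 F [0.2, 0.4, -0.8] ff 58.8 op 0.139
z 0.1072 F [0.3, -0.4, -1.1] ff 58.7 op 0.142
z 0.1035 F [0.2, -0.4, -0.3] ff 58.7 op 0.141
z 0.0995 F [-0.1, -1.7, 0.6] ff 58.8 op 0.134
z 0.0958 F [-0.1, -2.5, -0.9] ff 58.8 op 0.139
z 0.0913 F [0.5, -2.5, -0.5] ff 58.8 op 0.146
z 0.0893 F [0.1, -2.0, -1.3] ff 58.8 op 0.14
[ 0.46084421 -0.02189213  0.08927292]
```

```bash

python3 -m handwheel '[[[0,0,0,0.002,0],[0,0,0,0,0]]]' >/dev/null && python3 fz.py 20 &&
python3 -m handwheel '[[[0,0,0,0.002,0],[0,0,0,0,0]]]' >/dev/null && python3 fz.py 20 &&
python3 -m handwheel '[[[0,0,0,0.002,0],[0,0,0,0,0]]]' >/dev/null && python3 fz.py 20 &&
python3 -m handwheel '[[[0,0,0,0.002,0],[0,0,0,0,0]]]' >/dev/null && python3 fz.py 20 &&
python3 -m handwheel '[[[0,0,0,0.002,0],[0,0,0,0,0]]]' >/dev/null && python3 fz.py 20 &&
python3 -m handwheel '[[[0,0,0,0.002,0],[0,0,0,0,0]]]' >/dev/null && python3 fz.py 20
```

```text
z 0.0873 F [0.6, -1.7, -0.5] ff 58.8 op 0.136
z 0.0855 F [-0.1, -2.7, -0.4] ff 58.8 op 0.137
z 0.0849 F [-1.4, -2.6, 5.1] ff 59.4 op 0.139
z 0.0846 F [-2.7, -2.2, 11.4] ff 60.1 op 0.139
z 0.0842 F [-2.5, -2.1, 17.4] ff 60.8 op 0.142
z 0.084 F [-4.6, -1.7, 23.2] ff 61.4 op 0.141
```

```bash
python3 -m handwheel '[[[0.04,0,0,-0.005,0],[0.04,0,0,0,0],[0.04,0,0,0,0],[0.04,0,0,0,0],[0.04,0,0,-0.02,0],[0.04,0,0,-0.035,0],[0.04,0,0,-0.035,0],[0.04,0,0,-0.03,0],[0.04,-0.005,-0.03,-0.02,0],[0.04,0,-0.04,0,0],[0.04,0,-0.04,0,0],[0.04,0,-0.04,0,0]]]' >/dev/null; python3 -m handwheel '[[[0.04,0,-0.02,0,0],[0.04,0,0,0,0],[0.04,0,0,0,0],[0.04,0,0,0,0]]]'
python3 - <<'E'
from h import *
ex={'S+':[.5396,-.051,.135],'S-':[.4602,-.0234,.135],'seat':[.4999,-.0372,.02],'lid':[.4999,-.0372,.138]}
for c in ('side','top','wrist'):
    s=get_state(); viewer.read_camera(c); C=cam(c,s)
    for k,P in ex.items(): print(c,k,w2px(C,np.array(P))[0].round(1))
    for n in ('rod_1_head','lid_handle'):
        for d in viewer.pinpoint(c,n): print('  ',n,round(d['confidence'],2),np.round(d['xy']*WH,1))
E
```

```text
time: 64.63
eef_pos: [0.5117, 0.14, 0.2217]
tcp_rot: [0.986, -0.167, -0.001, 0.0]
contact_force: [0.1, -0.3, -0.8]
opening: 0.467
finger_force: 0.0
side S+ [293.1 212.8]
side S- [255.6 212.1]
side seat [276.2 254. ]
side lid [274.3 211.3]
   rod_1_head 0.57 [317.4 294.2]
   rod_1_head 0.47 [293.5 208.8]
   lid_handle 0.59 [273.3 210.5]
top S+ [294.8 279.9]
top S- [282.7 315.9]
top seat [289.7 298. ]
top lid [288.8 297.8]
   rod_1_head 0.43 [291.9 279.1]
   lid_handle 0.57 [288.4 296.6]
   lid_handle 0.22 [244.1 173.8]
wrist S+ [559.8 109.4]
wrist S- [539.2 227.2]
wrist seat [478.5 161.3]
wrist lid [551.7 171.2]
   rod_1_head 0.56 [551.4 114.9]
   lid_handle 0.7 [548.9 171.9]
   lid_handle 0.49 [552.3 111.7]
```

```bash
python3 - <<'E'
from h import *
s=get_state(); I=viewer.read_camera('wrist'); C=cam('wrist',s)
bright(s,C,I,np.array([.5396,-.051,.147])); bright(s,C,I,np.array([.4602,-.0234,.147]))
print(sign_off())
E
```

```text
exp 572 108 rad 8.2
  circ 565.7 114.1 9.2 [ 0.5377 -0.046   0.147 ] toolrel [0.0852 0.1671 0.076 ]
  circ 567.9 110.7 9.2 [ 0.5393 -0.0477  0.147 ] toolrel [0.0874 0.1682 0.076 ]
  circ 547.7 113.7 9.6 [ 0.5419 -0.0347  0.147 ] toolrel [0.0855 0.1551 0.076 ]
exp 550 231 rad 8.0
  circ 544.4 234.4 9.4 [ 0.4594 -0.0192  0.147 ] toolrel [0.0025 0.1676 0.0759]
  circ 535.8 229.9 8.5 [ 0.4648 -0.0138  0.147 ] toolrel [0.0059 0.1608 0.076 ]
  circ 526.8 225.1 7.7 [ 0.4706 -0.0083  0.147 ] toolrel [0.0095 0.1537 0.076 ]
the job is handed in; nothing more can be done
None
```

I nested all four baskets on the carrier, closed the stack with the lid and pushed both locking rods down to the socket floors, then handed the job in at about 65 s; each rod stopped at the expected full depth and held against over 20 N, though I did not feel a distinct snap.

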